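Unload the drill jig into a screw-top jar

TASK

The wooden furniture feet in the drill jig are finished: put the pine offcut that lies on the jig into the offcut tray, press the release button so that the leaf springs fully open, and put every foot into the storage jar. Then set the jar's lid on level, turn it back anti-clockwise until it drops onto the thread start, and screw it down clockwise until it is fully home. Leave the jig open, and do not disturb the tape, glue bottle and screwdriver.

Things in the scene. Friction and masses are not known exactly. Their poses are not given: they have to be found in the camera images.
- jig: Leaf drill jig bolted to the bench, dark steel base 178 x 210 x 18 mm. Origin on the bench under the middle of its row of four nests; x points from the latch block (front) to the hinge, y along the row. Nests at x = 0, y = -66, -22, 22, 66 mm: square, 22 mm wide, floor 18 mm and rim 24 mm above the bench. Latch block 38 x 50 mm, 60 mm high, centred at x = -86 mm.
- jig_leaf (a joint): Hinged leaf of the jig, rad: aluminium plate 110 x 190 x 5 mm with drill bushes, its top 51 mm above the bench when shut (0), held by a bolt from the latch block. Hinge axis along the jig's y at x = 55 mm, 48.5 mm up, on posts 54 mm high at y = -70 and 70 mm. Once released it springs up by itself in about 1 s to its stop at 2.0 rad, leaning back from the button, and stays there.
- leaf_edge (a point): Top middle of the leaf's free edge, 110 mm from the hinge axis.
- release_top (a point): Top centre of the steel release button (22 mm across) on the jig's latch block, 72 mm above the bench. Pressed straight down it travels 6 mm against a spring, about 5 N at the bottom, and draws the bolt; from 5 mm the leaf is free.
- offcut_mid (a point): Centre of the pine offcut, 38 x 120 x 18 mm (its own x, y, z; long side along its y), 30 to 65 g, lying flat on the shut leaf. It must be gone before the leaf can spring open.
- tray: Open plywood tray for offcuts, fixed to the bench, 190 x 140 mm (its x, y), 40 mm high, walls and floor 5 mm. Origin under its centre.
- foot0_mid (a point): Centre of a wooden furniture foot, 20 x 20 x 26 mm (its z the long way) square for 20 mm, then a domed end, 20 g; at first upright in a nest of the jig, dome up, its top 44 mm above the bench. Two to four feet are there; None if absent.
- foot1_mid (a point): Centre of a wooden furniture foot, 20 x 20 x 26 mm (its z the long way) square for 20 mm, then a domed end, 20 g; at first upright in a nest of the jig, dome up, its top 44 mm above the bench. Two to four feet are there; None if absent.
- foot2_mid (a point): Centre of a wooden furniture foot, 20 x 20 x 26 mm (its z the long way) square for 20 mm, then a domed end, 20 g; at first upright in a nest of the jig, dome up, its top 44 mm above the bench. Two to four feet are there; None if absent.
- foot3_mid (a point): Centre of a wooden furniture foot, 20 x 20 x 26 mm (its z the long way) square for 20 mm, then a domed end, 20 g; at first upright in a nest of the jig, dome up, its top 44 mm above the bench. Two to four feet are there; None if absent.
- jar: Clear storage jar, bolted down by a 104 x 104 x 3 mm steel foot plate so that it cannot turn. Origin on the bench on its axis. Body 92 mm across up to 38 mm, sloping shoulder up to 54 mm, then the neck, 49 mm across, rim 76 mm above the bench. The neck has a right-handed three-start thread, lead 24 mm: in the thread the lid sinks 24 mm per clockwise turn.
- jar_mouth (a point): Centre of the jar's mouth at rim height; 42 mm clear across. The jar's bottom rises to a blunt cone 19 mm high in the middle. Outside, the three thread ridges stand out to 57 mm across. They start at 0, 120 and 240 degrees about the jar's z (anti-clockwise positive), 68 mm up, and run down clockwise.
- jar_start0 (a point): Where a lug of the lid lies once dropped onto thread start 0: in the middle of its catch pocket, 14 degrees anti-clockwise of the start, 62 mm up. The pocket is 28 degrees wide, shut on its other side by a 3 mm rib: a lid resting on the ridges is blocked by the ribs if turned clockwise; turned back (at most 105 degrees) it climbs at the thread's lead, then drops 7 mm into the pockets.
- jar_start1 (a point): The same for thread start 1, 120 degrees round.
- jar_start2 (a point): The same for thread start 2, 240 degrees round.
- jar_home0 (a point): Where a lug of the lid lies when the lid is fully home on thread 0: 27 mm from the jar's axis, 56 mm up, about 110 degrees clockwise of the catch pocket. A firm stop 9 degrees farther on ends the turn.
- jar_home1 (a point): The same for thread 1.
- jar_home2 (a point): The same for thread 2.
- jar_lid_mid (a point): Centre (half-way up) of the jar's loose white lid, 64 mm across, 26 mm high, 28 to 46 g, top up (z), hollow, top 3 mm thick. Three lugs inside its skirt at 0, 120, 240 degrees (0 is its x axis), marked by short ribs on top; any lug fits any start. Height of this centre above the jar's origin: 80 to 73 mm resting on the ridges, 71 to 73 dropped onto the starts, 66 home with its top on the rim.
- lid_lug (a point): The lid's lug at 0 degrees, near its inner end: 27 mm from the lid's axis, 3 mm above its lower edge. Lug 5 mm wide, 3 mm high.
- tape: Roll of masking tape, 90 mm across, 24 mm high, lying on the bench. Leave it alone. Origin at its underside.
- glue: White glue bottle, 54 mm across, 150 mm high, standing on the bench. Leave it alone. Origin at its underside.
- driver: Screwdriver, 200 mm long, lying on the bench. Leave it alone.
Not all that is in view belongs to the job. What is meant by the part that bears offcut_mid is not pink, and is the larger of those in its own colour.

How it is judged:
By the outcome, as a careful person would: the job done as asked, in the order asked, and still so for the second after the job is handed in, with the robot touching nothing.
Of foot0, foot1, foot2, foot3 only 2 to 4 are there at a start; the rules pass over those that are not, and their reading is None.
At some moment in a run one of jar_lid may be knocked a few centimetres aside while the robot is not near it.
Once in a run the grip may slacken for a moment while it holds something.
It also fails if it takes over 210 s, if anything falls off the work surface, if the arm or the gripper's body presses on something with over 40 N, if the wrist force passes 120 N, or if a joint passes its speed limit or range.

ROBOT

A 6-joint arm with a two-finger parallel gripper is mounted at the origin on the work surface. World frame = base frame: x ahead of the robot, y to its left, z up, the work surface at z = 0. Lengths are in m, angles in rad, forces in N, time in s.
With the tool pointing down it reaches from about 0.35 to 0.85 m from the base axis. Payload 8.1 kg.
Tool frame: the origin (TCP) lies at the very end of the fingers, on their centre line; the grasp point (between the pads) lies 19 mm behind it (robot.grip_depth is the distance from the TCP to the grasp point, in m); z points along the fingers, y is the line along which they close (so a half turn about z gives the same grasp; the last joint's range is limited). The gripper opens to 93 mm and grips with 3 to 60 N. Pads are 15 mm wide; open, the fingers measure 128 mm over their backs; the gripper's body (75 mm by 188 mm) begins 65 mm behind the grasp point.
Start: joints at [1.042, 0.13, 1.488, -0, 1.523, -0.085], TCP at [0.258, 0.542, 0.219] pointing down, gripper open.
Joint ranges: [-2.96, 2.96], [-0.89, 2.26], [0.02, 2.5], [-1.34, 4.48], [0, 2.73], [-2.66, 2.66]. Speed limits (rad/s): [2.39, 2.39, 2.79, 3.14, 3.14, 3.14].

INTERFACE

Orientations are given as a rotation vector (axis times angle).
In Python, from plant import robot gives the robot as it stands. The module is installed in compiled form; this text tells all that it offers.
- The arm moves only by the shell command python3 -m jog 'ROWS' [FORCE]. ROWS is JSON, a list that holds one entry, the list of rows, each a list of 7 numbers: the turn, a rotation vector about the tool's x, y, z in degrees, then the shift along the tool's x, y, z in cm, then the finger opening in cm, from 0 to 9.3. A call has 1 to 5 rows; each row shifts and turns the commanded pose from where the row before left it, along the tool's axes as they then stand; what a row does not reach is not made up. A row lasts 1/12 s, in which the tool goes at most 41.7 mm and 7.16 degrees, less where a joint would pass 70% of its speed; a pose out of reach is approached as far as the arm can. A call is refused whole if a number of a shift passes 4.17 or a number of a turn 7.16, either way. A call with a gripper value outside its range is refused whole. The fingers move at their own pace and stop on an object; FORCE is the grip in N (left out, the last holds). Time passes only in rows, so rows that do not move let the fingers close. It gives the time, the measured TCP pose, the force and the opening at its end, in the units of the state.
- robot.read_state(): the state, without advancing time (a new reading comes with each control period).
- robot.read_camera(name): name is "side" or "top"; returns a dict with "img" (400x640x3 uint8, red, green, blue), "fx", "fy", "cx", "cy" (pixels), "extrinsics" (4x4, takes a point from camera to world coordinates). Camera axes: x right, y up, looking along -z (the intrinsics and any distortion apply to the point x, -y, -z); pixel columns grow to the right and rows downward; lengths in m; the calibration is good to about 2 mm. A picture is of the moment at which its call begins. There is no depth.
- robot.close_job(): hands the job in, once; it reports no verdict.
Trained networks look in a picture, given as the dict that the camera call returned (one of the last four; its "shot" number tells which), for a name from the list of things; names that differ only in an ending like _2 or _b are one class to them, and where a whole thing is asked for, a point or a joint stands for the part that bears it (a point fixed in the world has none). Each returns a list of dicts, best first, with "confidence" (0 to 1); they miss things now and then, are a little off and sometimes report something else, mostly with a low value. They report only what shows in the picture. A call takes as long as a camera call. They do not tell look-alikes from the thing itself.
- robot.masks_of(picture, label): "pixels" (400x640 bool, what is visible of it) and "point" ([column, row] in pixels, amid what is visible of it).
- robot.pinpoint(picture, label): "point" ([column, row] in pixels: a listed point, or the origin of a listed thing).
The state is a dict: "t": time; "q": joint angles; "dq": joint speeds; "joint_torque": joint torques, N m; "tool_pos": TCP position; "orientation": TCP orientation; "force": force on the tool from outside, world axes, zero at the start; "wrist_torque": the same for the moment, N m; "opening": finger opening in m.
Only numpy, scipy, OpenCV 4.12 (cv2) and the standard library are available. Lean on these libraries where they do the work, as an engineer would, in place of code of your own. Each camera call takes 0.05 s, during which the arm holds its last target. There are 200 camera calls.

## Working session

There is one attempt and no reset: what is moved stays moved. The work goes in short steps, Python scripts to look and compute and a shell command to move; the robot and the scene stay as the last step left them, time stands still between calls to the robot, and variables do not carry over. Pictures are saved under pics/ and viewed, on a budget of 14 in all, crops included, one or two more only if the job needs it, and the job is handed in when it is done.

```bash
ls; mkdir -p pics
cat > h.py <<'E'
import numpy as np, cv2
from plant import robot
from scipy.spatial.transform import Rotation as R
def pix(cam,p):
    E=np.array(cam["extrinsics"]); c=E[:3,:3].T@(np.array(p)-E[:3,3])
    return np.array([cam["cx"]+cam["fx"]*c[0]/-c[2], cam["cy"]+cam["fy"]*-c[1]/-c[2]])
def ray(cam,uv):
    E=np.array(cam["extrinsics"]); d=np.array([(uv[0]-cam["cx"])/cam["fx"],-(uv[1]-cam["cy"])/cam["fy"],-1.])
    return E[:3,3],E[:3,:3]@d
def atz(cam,uv,z):
    o,d=ray(cam,uv); return o+d*(z-o[2])/d[2]
def tri(c1,u1,c2,u2):
    o1,d1=ray(c1,u1);o2,d2=ray(c2,u2)
    d1/=np.linalg.norm(d1);d2/=np.linalg.norm(d2)
    s,t=np.linalg.lstsq(np.c_[d1,-d2],o2-o1,rcond=None)[0]
    a,b=o1+s*d1,o2+t*d2
    return (a+b)/2,np.linalg.norm(a-b)
def save(cam,n): cv2.imwrite("pics/"+n+".png",cam["img"][:,:,::-1])
def best(cam,l):
    r=robot.pinpoint(cam,l); return r
def tool(p):
    "shift in the tool axes (cm) that brings the TCP to world p"
    s=robot.read_state(); return R.from_rotvec(s["orientation"]).inv().apply(np.array(p)-s["tool_pos"])*100
def st():
    s=robot.read_state(); M=R.from_rotvec(s["orientation"]).as_matrix()
    print("t %.2f"%s["t"],"tcp",np.round(s["tool_pos"],4),"yaxis deg %.1f"%np.degrees(np.arctan2(M[1,1],M[0,1])),"z",np.round(M[:,2],3),"F",np.round(s["force"],1),"open %.4f"%s["opening"],"q6 %.2f"%s["q"][5])
E
cat > a.py <<'E'
from h import *
t=robot.read_camera("top");s=robot.read_camera("side")
save(t,"t0");save(s,"s0");st()
for c in (t,s): print(c["fx"],c["cx"],c["cy"],np.round(c["extrinsics"],3).tolist(),[k for k in c])
zs=dict(jig=0,release_top=.072,leaf_edge=.051,offcut_mid=.060,tray=0,jar=0,jar_mouth=.076,jar_start0=.062,jar_home0=.056,jar_lid_mid=.013,lid_lug=.003,foot0_mid=.031,tape=0,glue=0,driver=0.01)
for l,z in zs.items():
    a=best(t,l);b=best(s,l)
    print(l,[(np.round(x["point"]).tolist(),round(x["confidence"],2),np.round(atz(t,x["point"],z)[:2],3).tolist()) for x in a[:3]],"| side",[(np.round(x["point"]).tolist(),round(x["confidence"],2),np.round(atz(s,x["point"],z)[:2],3).tolist()) for x in b[:3]])
E
python3 a.py
```

```text
pics
t 0.10 tcp [0.2574 0.5414 0.2177] yaxis deg 64.6 z [-0.001 -0.001 -1.   ] F [ 0.2 -0.3  0.2] open 0.0933 q6 -0.09
517.2586313137491 327.70487832224194 207.01414479124963 [[-0.005, 0.989, -0.148, 0.356], [-1.0, -0.004, 0.003, 0.014], [0.003, 0.148, 0.989, 1.606], [0.0, 0.0, 0.0, 1.0]] ['img', 'fx', 'fy', 'cx', 'cy', 'extrinsics', 'shot']
518.4217639635634 319.72222973228514 191.46467029889328 [[0.987, 0.106, -0.119, 0.374], [-0.158, 0.557, -0.816, -1.271], [-0.02, 0.824, 0.566, 0.987], [0.0, 0.0, 0.0, 1.0]] ['img', 'fx', 'fy', 'cx', 'cy', 'extrinsics', 'shot']
jig [([324.0, 212.0], 0.66, [0.581, 0.021]), ([420.0, 251.0], 0.45, [0.456, -0.277]), ([240.0, 250.0], 0.25, [0.462, 0.282])] | side [([324.0, 215.0], 0.69, [0.573, 0.018])]
release_top [([230.0, 247.0], 0.48, [0.467, 0.298]), ([240.0, 239.0], 0.47, [0.49, 0.271]), ([325.0, 238.0], 0.46, [0.493, 0.017])] | side [([297.0, 201.0], 0.57, [0.491, 0.011])]
leaf_edge [([240.0, 192.0], 0.29, [0.636, 0.276])] | side [([306.0, 203.0], 0.55, [0.52, 0.021])]
offcut_mid [([322.0, 216.0], 0.85, [0.558, 0.026]), ([364.0, 157.0], 0.82, [0
[... 993 characters left out ...]
, 154.0], 0.79, [0.466, 0.329]), ([274.0, 164.0], 0.71, [0.442, 0.261])]
jar_lid_mid [([242.0, 194.0], 0.86, [0.635, 0.278]), ([328.0, 238.0], 0.51, [0.498, 0.01])] | side [([330.0, 167.0], 0.62, [0.639, 0.276])]
lid_lug [([252.0, 196.0], 0.78, [0.632, 0.247])] | side [([328.0, 172.0], 0.68, [0.629, 0.259])]
foot0_mid [] | side []
tape [([422.0, 200.0], 0.82, [0.617, -0.289])] | side [([364.0, 282.0], 0.81, [0.631, -0.295]), ([314.0, 146.0], 0.67, [0.609, 0.462])]
glue [([189.0, 204.0], 0.77, [0.607, 0.444])] | side [([313.0, 147.0], 0.89, [0.603, 0.453])]
driver [([479.0, 204.0], 0.61, [0.604, -0.464]), ([233.0, 247.0], 0.32, [0.473, 0.302])] | side [([369.0, 335.0], 0.57, [0.598, -0.479])]
```

View pics/t0.png

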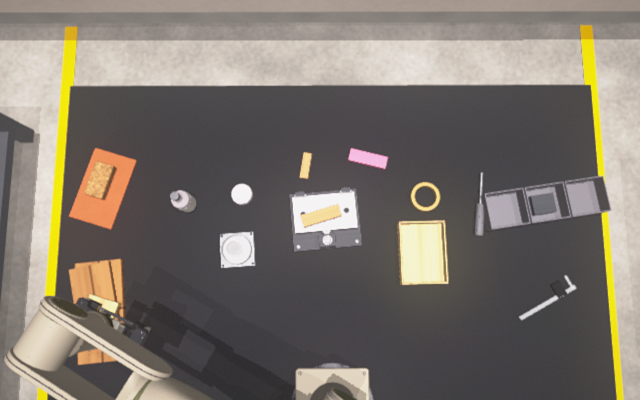

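View pics/s0.png

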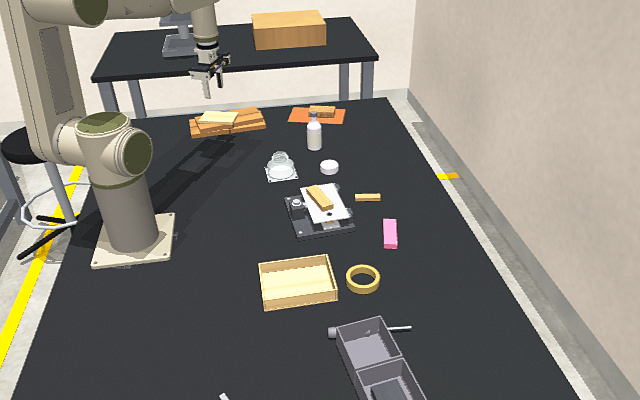

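```bash
cat > b.py <<'E'
from h import *
t=robot.read_camera("top");s=robot.read_camera("side")
def rect(c,l,z,i=0):
    m=robot.masks_of(c,l)
    out=[]
    for r in m[:3]:
        p=np.argwhere(r["pixels"])[:,::-1].astype(float)+0.0
        w=np.array([atz(c,q,z)[:2] for q in p]).astype(np.float32)*1000
        (cx,cy),(a,b),an=cv2.minAreaRect(w)
        mu=w.mean(0)
        out.append((round(r["confidence"],2),len(p),"mean",mu.round(1).tolist(),"rect",round(cx,1),round(cy,1),round(a),round(b),round(an,1)))
    return out
for l,z in (("offcut_mid",.069),("jar_lid_mid",.026),("jar",.003),("jar_mouth",.07),("jig",.018),("leaf_edge",.051),("release_top",.072),("tray",.04)):
    print(l,"T",rect(t,l,z)); print("      S",rect(s,l,z))
for l in ("jar_mouth","release_top","jar_lid_mid","lid_lug","offcut_mid","jig","jar"):
    a,b=best(t,l),best(s,l)
    for x in a[:3]:
        for y in b[:2]:
            p,e=tri(t,x["point"],s,y["point"])
            if e<.012: print(l,p.round(4),round(e,4),round(x["confidence"],2),round(y["confidence"],2))
v=np.hstack([cv2.resize(t["img"][170:275,210:370],None,fx=2.5,fy=2.5,interpolation=cv2.INTER_CUBIC),cv2.resize(s["img"][140:245,255:415],None,fx=2.5,fy=2.5,interpolation=cv2.INTER_CUBIC)])
cv2.imwrite("pics/c0.png",v[:,:,::-1])
E
python3 b.py
```

```text
offcut_mid T [(0.78, 206, 'mean', [712.7999877929688, 77.0999984741211], 'rect', 713.4, 77.0, 25, 80, 81.5), (0.75, 504, 'mean', [733.0, -112.69999694824219], 'rect', 733.7, -112.2, 117, 44, 76.3), (0.61, 538, 'mean', [559.5, 31.299999237060547], 'rect', 559.6, 30.6, 42, 120, 17.0)]
      S [(0.9, 390, 'mean', [724.2999877929688, -190.89999389648438], 'rect', 726.2, -187.5, 129, 36, 75.2), (0.71, 377, 'mean', [561.0, 19.399999618530273], 'rect', 559.4, 22.2, 50, 135, 19.8), (0.5, 260, 'mean', [620.5999755859375, 188.10000610351562], 'rect', 621.3, 189.8, 102, 61, 80.9)]
jar_lid_mid T [(0.88, 337, 'mean', [631.4000244140625, 275.70001220703125], 'rect', 631.7, 275.5, 65, 61, 64.8)]
      S [(0.51, 681, 'mean', [462.29998779296875, 283.0], 'rect', 458.3, 299.0, 100, 195, 3.1), (0.48, 245, 'mean', [631.0999755859375, 255.89999389648438], 'rect', 630.2, 255.2, 100, 60, 79.3)]
jar T [(0.93, 1144, 'mean', [463.5, 290.8999938964844], 'rect', 464.3, 291.2, 106, 104, 3.8)]
      S [(0.76, 739, 'mean', [463.70001220703125, 321.5], 'rect', 460.3, 337.4, 107, 211, 3.1), (0.61, 241, 'mean', [640.
[... 851 characters left out ...]
, 0.6000000238418579], 'rect', 570.6, 16.9, 113, 192, 5.2)]
release_top T []
      S []
tray T [(0.73, 2972, 'mean', [450.8999938964844, -275.20001220703125], 'rect', 451.6, -275.4, 192, 145, 1.2)]
      S [(0.62, 3575, 'mean', [450.0, -301.8999938964844], 'rect', 451.6, -298.3, 191, 179, 1.4)]
jar_mouth [0.4814 0.2936 0.071 ] 0.0117 0.96 0.66
release_top [0.4892 0.0086 0.0781] 0.0068 0.38 0.39
jar_lid_mid [0.6365 0.2733 0.0142] 0.0049 0.6 0.59
lid_lug [6.341e-01 2.487e-01 4.000e-04] 0.005 0.65 0.74
offcut_mid [0.5637 0.029  0.0674] 0.0017 0.95 0.72
offcut_mid [ 0.7537 -0.1139  0.012 ] 0.0082 0.56 0.62
jig [ 0.5755  0.028  -0.0013] 0.0106 0.63 0.56
jar [0.461  0.2909 0.0115] 0.0098 0.87 0.83
```

View pics/c0.png

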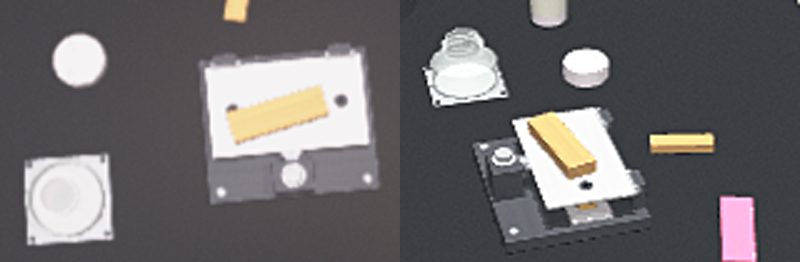

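```bash
python3 -m jog '[[[0,0,6.8,0,0,0,7],[0,0,6.8,0,0,0,7],[0,0,6.8,0,0,0,7],[0,0,6.8,0,0,0,7],[0,0,6.8,0,0,0,7]]]' 20; python3 -m jog '[[[0,0,6.8,0,0,0,7],[0,0,6.8,0,0,0,7],[0,0,0,0,0,0,7]]]'; python3 -c "
from h import *
st();print(tool([.560,.030,.2]))"
```

```text
t: 3.62
tool_pos: [0.2576, 0.5419, 0.2186]
orientation: [1.565, 2.724, -0.0]
force: [-0.3, -0.6, 0.2]
opening: 0.0705
t: 3.87
tool_pos: [0.2576, 0.5419, 0.2186]
orientation: [1.877, 2.52, 0.0]
force: [-0.1, -0.3, -0.0]
opening: 0.0699
t 3.87 tcp [0.2576 0.5419 0.2186] yaxis deg 16.6 z [ 0.  0. -1.] F [-0.1 -0.3 -0. ] open 0.0699 q6 0.75
[-57.70523676  14.3106778    1.86361245]
```

```bash
R='python3 -m jog'; python3 -m jog '[[[0,0,0,-3.85,0.954,0,7],[0,0,0,-3.85,0.954,0,7],[0,0,0,-3.85,0.954,0,7],[0,0,0,-3.85,0.954,0,7],[0,0,0,-3.85,0.954,0,7]]]' >/dev/null; python3 -m jog '[[[0,0,0,-3.85,0.954,0,7],[0,0,0,-3.85,0.954,0,7],[0,0,0,-3.85,0.954,0,7],[0,0,0,-3.85,0.954,0,7],[0,0,0,-3.85,0.954,0,7]]]'>/dev/null;  python3 -m jog '[[[0,0,0,-3.85,0.954,1,7],[0,0,0,-3.85,0.954,1,7],[0,0,0,-3.85,0.954,1,7],[0,0,0,-3.85,0.954,1,7],[0,0,0,-3.85,0.954,1,7]]]'; python3 -m jog '[[[0,0,0,0,0,1.5,7],[0,0,0,0,0,1.5,7],[0,0,0,0,0,1.5,7],[0,0,0,0,0,0,7]]]'
python3 - <<'E'
from h import *
st();print(tool([.560,.030,.056]))
E
```

```text
t: 5.12
tool_pos: [0.5638, 0.0293, 0.1684]
orientation: [1.863, 2.529, 0.001]
force: [1.3, 0.3, 0.5]
opening: 0.0697
t: 5.45
tool_pos: [0.5609, 0.0309, 0.12]
orientation: [-1.863, -2.524, 0.005]
force: [-0.5, -0.8, -0.2]
opening: 0.0701
t 5.45 tcp [0.5609 0.0309 0.12  ] yaxis deg 17.2 z [-0.006  0.    -1.   ] F [-0.5 -0.8 -0.2] open 0.0701 q6 -0.34
[-0.07365523 -0.07547026  6.39786318]
```

```bash
python3 -m jog '[[[0,0,0,0,0,2.1,7],[0,0,0,0,0,2.1,7],[0,0,0,0,0,1.6,7],[0,0,0,0,0,0,7],[0,0,0,0,0,0.2,7]]]' 25 ; python3 -m jog '[[[0,0,0,0,0,0,2.5],[0,0,0,0,0,0,2.5],[0,0,0,0,0,0,2.5],[0,0,0,0,0,0,2.5],[0,0,0,0,0,0,2.5]]]'; python3 -m jog '[[[0,0,0,0,0,0,2.5],[0,0,0,0,0,0,2.5],[0,0,0,0,0,0,2.5]]]'
python3 - <<'E'
from h import *
st()
E
```

```text
t: 5.87
tool_pos: [0.5629, 0.0315, 0.0641]
orientation: [-1.866, -2.527, 0.001]
force: [-0.3, 0.2, 0.7]
opening: 0.07
t: 6.28
tool_pos: [0.5635, 0.0313, 0.0644]
orientation: [1.868, 2.524, 0.001]
force: [-0.0, -0.5, -0.9]
opening: 0.0415
t: 6.53
tool_pos: [0.5634, 0.0313, 0.064]
orientation: [1.869, 2.524, 0.001]
force: [1.0, -0.2, 1.2]
opening: 0.0375
t 6.53 tcp [0.5634 0.0313 0.064 ] yaxis deg 17.0 z [ 0.001 -0.    -1.   ] F [ 1.  -0.2  1.2] open 0.0375 q6 -0.33
```

```bash
python3 -m jog '[[[0,0,0,0,0,0,6],[0,0,0,0,0,0,6],[0,0,0,0,0,0.4,6],[0,0,0,0,0,0.4,6],[0,0,0,0,0,0,6]]]' 25 ; python3 -m jog '[[[0,0,0,0,0,0,2.5],[0,0,0,0,0,0,2.5],[0,0,0,0,0,0,2.5],[0,0,0,0,0,0,2.5],[0,0,0,0,0,0,2.5]]]'; python3 -m jog '[[[0,0,0,0,0,0,2.5],[0,0,0,0,0,0,2.5],[0,0,0,0,0,-2,2.5],[0,0,0,0,0,-4,2.5],[0,0,0,0,0,-4,2.5]]]'
python3 - <<'E'
from h import *
st()
E
```

```text
t: 6.95
tool_pos: [0.5621, 0.0313, 0.0542]
orientation: [-1.868, -2.524, 0.002]
force: [0.5, -0.4, -0.6]
opening: 0.0595
t: 7.37
tool_pos: [0.5632, 0.0313, 0.0558]
orientation: [1.869, 2.525, 0.0]
force: [0.0, -0.3, 0.6]
opening: 0.0377
t: 7.78
tool_pos: [0.561, 0.0313, 0.1546]
orientation: [-1.867, -2.522, 0.005]
force: [1.3, 0.2, -0.2]
opening: 0.038
t 7.78 tcp [0.561  0.0313 0.1546] yaxis deg 17.0 z [-0.005  0.    -1.   ] F [ 1.3  0.2 -0.2] open 0.0380 q6 -0.33
```

```bash
python3 -m jog '[[[0,0,7,0,0,0,2.5],[0,0,7,0,0,0,2.5],[0,0,7,0,0,0,2.5],[0,0,7,0,0,0,2.5],[0,0,7,0,0,0,2.5]]]' 25 ; python3 -m jog '[[[0,0,7,0,0,0,2.5],[0,0,7,0,0,0,2.5],[0,0,7,0,0,0,2.5],[0,0,7,0,0,0,2.5],[0,0,7,0,0,0,2.5]]]';python3 -m jog '[[[0,0,7,0,0,0,2.5],[0,0,0,0,0,0,2.5],[0,0,0,0,0,0,2.5]]]'
python3 - <<'E'
from h import *
st();print(tool([.452,-.275,.13]))
E
```

```text
t: 8.2
tool_pos: [0.563, 0.0313, 0.1557]
orientation: [2.548, 1.838, 0.0]
force: [-1.7, 1.2, -0.6]
opening: 0.0376
t: 8.62
tool_pos: [0.5629, 0.0313, 0.1555]
orientation: [-2.982, -0.987, 0.0]
force: [-0.0, -0.2, 0.4]
opening: 0.0376
t: 8.87
tool_pos: [0.563, 0.0313, 0.1556]
orientation: [-3.033, -0.818, 0.0]
force: [0.2, 0.1, -0.2]
opening: 0.038
t 8.87 tcp [0.563  0.0313 0.1556] yaxis deg -59.8 z [-0. -0. -1.] F [ 0.2  0.1 -0.2] open 0.0380 q6 1.01
[-24.99543044  20.89414286   2.55940608]
```

```bash
python3 -m jog '[[[0,0,0,-2.77,2.32,0,2.5],[0,0,0,-2.77,2.32,0,2.5],[0,0,0,-2.77,2.32,0,2.5],[0,0,0,-2.77,2.32,0,2.5],[0,0,0,-2.77,2.32,0,2.5]]]' 25 ; python3 -m jog '[[[0,0,0,-2.77,2.32,0,2.5],[0,0,0,-2.77,2.32,0,2.5],[0,0,0,-2.77,2.32,0,2.5],[0,0,0,-2.77,2.32,0,2.5],[0,0,0,0,0,0,2.5]]]'; python3 -m jog '[[[0,0,0,0,0,4,2.5],[0,0,0,0,0,4,2.5],[0,0,0,0,0,4,2.5],[0,0,0,0,0,1.5,2.5],[0,0,0,0,0,0,2.5]]]';python3 - <<'E'
from h import *
st();print(tool([.452,-.275,.012]))
E
```

```text
t: 9.28
tool_pos: [0.5003, -0.1396, 0.1557]
orientation: [3.032, 0.821, 0.0]
force: [0.2, 0.3, -0.7]
opening: 0.0378
t: 9.7
tool_pos: [0.4491, -0.2795, 0.1559]
orientation: [3.032, 0.812, -0.002]
force: [-0.6, -0.6, -0.6]
opening: 0.0379
t: 10.12
tool_pos: [0.4478, -0.2711, 0.0153]
orientation: [-3.026, -0.816, 0.009]
force: [0.4, 0.9, -1.3]
opening: 0.0376
t 10.12 tcp [ 0.4478 -0.2711  0.0153] yaxis deg -59.8 z [-0.007  0.006 -1.   ] F [ 0.4  0.9 -1.3] open 0.0376 q6 0.40
[0.16874678 0.55491559 0.32789077]
```

```bash
python3 -m jog '[[[0,0,0,0,0,0.5,2.5],[0,0,0,0,0,0.3,2.5],[0,0,0,0,0,0.2,2.5],[0,0,0,0,0,0,2.5]]]' ; python3 -m jog '[[[0,0,0,0,0,0,6],[0,0,0,0,0,0,6],[0,0,0,0,0,0,6],[0,0,0,0,0,0,6],[0,0,0,0,0,0,6]]]';  python3 -m jog '[[[0,0,0,0,0,-2,6],[0,0,0,0,0,-4,6],[0,0,0,0,0,-4,6],[0,0,0,0,0,-4,6],[0,0,0,0,0,-2,6]]]';python3 -m jog '[[[0,0,5,0,0,0,0],[0,0,5,0,0,0,0],[0,0,5,0,0,0,0],[0,0,5,0,0,0,0],[0,0,5,0,0,0,0]]]';python3 - <<'E'
from h import *
st();print(tool([.487,.010,.15]))
E
```

```text
t: 10.45
tool_pos: [0.4525, -0.2748, 0.012]
orientation: [3.032, 0.813, 0.002]
force: [-0.1, 0.1, -0.4]
opening: 0.0376
t: 10.87
tool_pos: [0.4515, -0.2742, 0.0109]
orientation: [3.034, 0.812, 0.0]
force: [-0.7, 0.4, 0.8]
opening: 0.0601
t: 11.28
tool_pos: [0.4531, -0.2754, 0.1764]
orientation: [3.03, 0.811, 0.006]
force: [1.6, 0.1, 0.8]
opening: 0.0598
t: 11.7
tool_pos: [0.4514, -0.2741, 0.1707]
orientation: [3.139, 0.13, 0.0]
force: [0.5, 0.7, -0.9]
opening: 0.0311
t 11.70 tcp [ 0.4514 -0.2741  0.1707] yaxis deg -85.3 z [ 0. -0. -1.] F [ 0.5  0.7 -0.9] open 0.0311 q6 0.85
[  5.89234989 -28.02009876   2.06976107]
```

```bash
python3 -m jog '[[[0,0,0,0.74,-3.5,0,0],[0,0,0,0.74,-3.5,0,0],[0,0,0,0.74,-3.5,0,0],[0,0,0,0.74,-3.5,0,0],[0,0,0,0.74,-3.5,0,0]]]' ; python3 -m jog '[[[0,0,0,0.74,-3.5,1.5,0],[0,0,0,0.74,-3.5,2,0],[0,0,0,0.74,-3.5,2,0],[0,0,0,0,0,1,0],[0,0,0,0,0,0,0]]]';python3 - <<'E'
from h import *
t=robot.read_camera("top");s=robot.read_camera("side")
st();print(tool([.487,.010,.076]))
for c in (t,s):
  for l in("release_top","offcut_mid"):
    print(l,[(np.round(x["point"],1).tolist(),round(x["confidence"],2)) for x in best(c,l)[:3]])
  print("tip",pix(c,robot.read_state()["tool_pos"]),"btn",pix(c,[.487,.010,.072]))
v=np.hstack([cv2.resize(t["img"][190:290,310:450],None,fx=2.8,fy=2.8,interpolation=cv2.INTER_CUBIC),cv2.resize(s["img"][140:240,255:395],None,fx=2.8,fy=2.8,interpolation=cv2.INTER_CUBIC)])
cv2.imwrite("pics/c1.png",v[:,:,::-1])
E
```

```text
t: 12.12
tool_pos: [0.473, -0.0951, 0.1707]
orientation: [3.139, 0.135, 0.0]
force: [0.5, 0.4, 0.2]
opening: 0.0012
t: 12.53
tool_pos: [0.4839, 0.0119, 0.1027]
orientation: [-3.138, -0.142, 0.008]
force: [-0.8, -1.0, -0.1]
opening: 0.0006
t 12.63 tcp [0.4858 0.0096 0.1056] yaxis deg -85.0 z [-0.001 -0.    -1.   ] F [-0.1 -0.1  0.5] open 0.0009 q6 1.40
[ 0.12356115 -0.0332138   2.96140891]
release_top []
offcut_mid [([422.1, 251.6], 0.84), ([366.0, 156.3], 0.75), ([304.6, 166.7], 0.51)]
tip [328.02475371 238.76649785] btn [327.55177005 239.75346406]
release_top [([297.2, 200.6], 0.48)]
offcut_mid [([296.6, 280.1], 0.92), ([389.2, 233.3], 0.7), ([365.5, 196.8], 0.63)]
tip [295.23688636 191.81809857] btn [295.72164564 201.03596196]
```

View pics/c1.png

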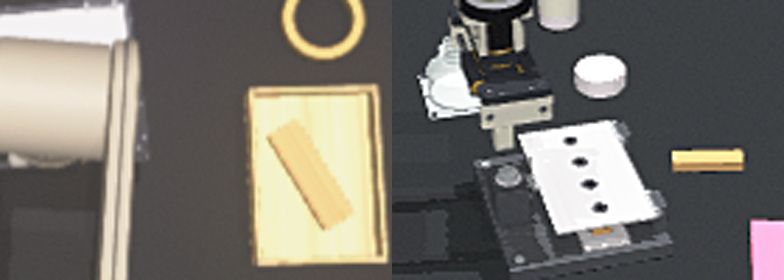

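```bash
python3 -m jog '[[[0,0,0,0.12,0,1.5,0],[0,0,0,0,0,1.2,0],[0,0,0,0,0,0.4,0],[0,0,0,0,0,0.3,0],[0,0,0,0,0,0,0]]]' ; python3 -m jog '[[[0,0,0,0,0,0.2,0],[0,0,0,0,0,0.2,0],[0,0,0,0,0,0.2,0],[0,0,0,0,0,0,0],[0,0,0,0,0,0,0]]]';python3 - <<'E'
from h import *
st()
E
```

```text
t: 13.25
tool_pos: [0.4867, 0.0097, 0.0711]
orientation: [3.139, 0.135, -0.002]
force: [-0.9, -0.2, 2.0]
opening: 0.0006
t: 13.67
tool_pos: [0.4877, 0.0099, 0.0663]
orientation: [3.138, 0.136, 0.001]
force: [-3.3, -1.3, 5.7]
opening: 0.0003
t 13.67 tcp [0.4877 0.0099 0.0663] yaxis deg -85.0 z [ 0.001 -0.    -1.   ] F [-3.3 -1.3  5.7] open 0.0003 q6 1.40
```

```bash
python3 -m jog '[[[0,0,0,0,0,0,0],[0,0,0,0,0,0,0],[0,0,0,0,0,0,0],[0,0,0,0,0,0,0],[0,0,0,0,0,0,0]]]' ; python3 -m jog '[[[0,0,0,0,0,-1,0],[0,0,0,0,0,-3,0],[0,0,0,0,0,-4,0],[0,0,0,0,0,-4,0],[0,0,0,0,0,-2,0]]]';python3 -m jog '[[[0,0,0,0,-4,0,3],[0,0,0,0,-4,0,3],[0,0,0,0,-4,0,3],[0,0,0,0,-4,0,3],[0,0,0,0,-4,0,3]]]';python3 -m jog '[[[0,0,0,0,-4,0,3],[0,0,0,0,-2,0,3],[0,0,0,0,0,0,3]]]'
cat > c.py <<'E'
from h import *
t=robot.read_camera("top");s=robot.read_camera("side")
st()
for l in ("jig","foot0_mid","foot1_mid","foot2_mid","foot3_mid","release_top","leaf_edge","jar_lid_mid"):
  for c in (t,s):
    z=dict(jig=0,release_top=.072,leaf_edge=.148,jar_lid_mid=.013).get(l,.031)
    print(l,[(np.round(x["point"],1).tolist(),round(x["confidence"],2),atz(c,x["point"],z)[:2].round(4).tolist()) for x in best(c,l)[:5]])
v=np.hstack([cv2.resize(t["img"][170:270,270:390],None,fx=3.3,fy=3.3,interpolation=cv2.INTER_CUBIC),cv2.resize(s["img"][150:250,265:385],None,fx=3.3,fy=3.3,interpolation=cv2.INTER_CUBIC)])
cv2.imwrite("pics/c2.png",v[:,:,::-1])
np.save("top.npy",t["img"])
E
python3 c.py
```

```text
t: 14.08
tool_pos: [0.4877, 0.0099, 0.0663]
orientation: [3.138, 0.136, 0.001]
force: [-3.2, -1.7, 5.9]
opening: 0.0003
t: 14.5
tool_pos: [0.4892, 0.0102, 0.2116]
orientation: [3.138, 0.137, 0.011]
force: [0.4, 0.1, 0.5]
opening: 0.0007
t: 14.92
tool_pos: [0.4696, 0.2114, 0.2066]
orientation: [-3.138, -0.136, -0.002]
force: [0.5, -0.3, 0.2]
opening: 0.0279
t: 15.17
tool_pos: [0.4637, 0.2734, 0.2062]
orientation: [-3.136, -0.143, -0.0]
force: [-0.2, 0.4, -0.5]
opening: 0.0302
t 15.27 tcp [0.4645 0.2698 0.2059] yaxis deg -84.9 z [ 0. -0. -1.] F [ 0.1 -0.2 -0.3] open 0.0303 q6 1.91
jig [([322.8, 211.6], 0.86, [0.5816, 0.0243])]
jig [([325.2, 213.1], 0.62, [0.5799, 0.0279])]
foot0_mid [([346.9, 209.2], 0.51, [0.5844, -0.0501])]
foot0_mid [([296.0, 200.4], 0.68, [0.4933, 0.0707])]
foot1_mid [([321.3, 210.9], 0.67, [0.5795, 0.0287]), ([334.3, 211.3], 0.59, [0.578, -0.0113])]
foot1_mid [([365.9, 282.7], 0.55, [0.6269, -0.3277]), ([327.2, 209.5], 0.4, [0.5826, 0.0043])]
foot2_mid []
foot2_mid [([319.4, 204.2], 0.43, [0.5633, 0.0365])]
foot3_mid []
foot3_mid [([356.9, 170.2], 0.43, [0.7223, 0.21])]
release_top [([325.7, 240.7], 0.61, [0.4842, 0.0155])]
release_top [([295.3, 199.6], 0.38, [0.4866, 0.0177])]
leaf_edge [([322.1, 171.3], 0.96, [0.6781, 0.025])]
leaf_edge [([353.7, 171.8], 0.65, [0.6683, 0.0218]), ([328.5, 208.3], 0.53, [0.5616, -0.1469]), ([296.3, 284.7], 0.28, [0.4395, -0.4211])]
jar_lid_mid [([243.1, 196.3], 0.69, [0.6292, 0.2729])]
jar_lid_mid [([328.8, 165.2], 0.51, [0.6375, 0.2898])]
```

View pics/c2.png

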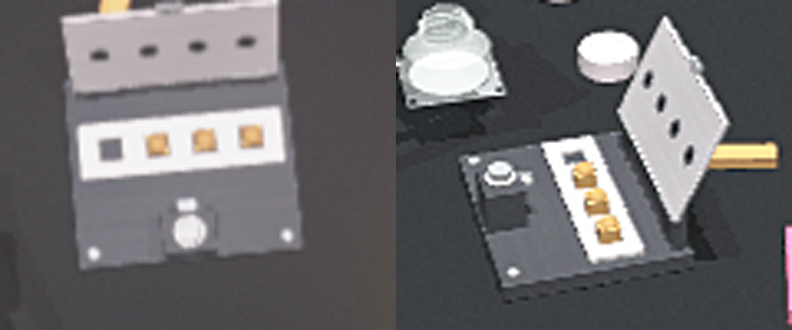

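```bash
cat > d.py <<'E'
from h import *
t=robot.read_camera("top");s=robot.read_camera("side")
res={}
for n,c,(x0,x1,y0,y1) in (("T",t,(285,365,195,235)),("S",s,(310,345,190,230))):
    im=c["img"][y0:y1,x0:x1].astype(int); 
    o=((im[:,:,0]-im[:,:,2])>60).astype(np.uint8)
    k,lab,stt,cen=cv2.connectedComponentsWithStats(o)
    L=[(cen[i]+[x0,y0],stt[i,4]) for i in range(1,k) if stt[i,4]>8]
    for z in (.036,):
        print(n,z,[(atz(c,p,z)[:2].round(4).tolist(),int(a)) for p,a in L])
    res[n]=sorted([p for p,a in L],key=lambda p:p[0])
    w=((im.min(2)>150)|(o>0)).astype(np.uint8)
    k,lab,stt,cen=cv2.connectedComponentsWithStats(w); i=1+np.argmax(stt[1:,4])
    pts=np.argwhere(lab==i)[:,::-1]+[x0,y0]
    wp=np.array([atz(c,p,.024)[:2] for p in pts]).astype(np.float32)*1000
    print(n,"strip",stt[i,4],cv2.minAreaRect(wp))
Tn=res["T"];Sn=res["S"]
if len(Tn)==len(Sn):
    for a,b in zip(Tn,Sn): p,e=tri(t,a,s,b);print(p.round(4),round(e,4))
E
python3 d.py
```

```text
T 0.036 [([0.5789, -0.0458], 35), ([0.5749, -0.0024], 33), ([0.5706, 0.0405], 35)]
T strip 1046 ((574.239013671875, 18.920921325683594), (54.474517822265625, 193.23265075683594), 4.783634185791016)
S 0.036 [([0.5751, -0.0095], 140)]
S strip 603 ((574.0288696289062, 18.556434631347656), (52.767127990722656, 196.81129455566406), 5.114657402038574)
```

Run:
```python
from h import *
print(tool([.5708,.0426,.06]))
```

```text
[ 8.60115353 23.4887863  14.56063185]
```

```bash
python3 -m jog '[[[0,0,0,1.229,3.355,0,3],[0,0,0,1.229,3.355,0,3],[0,0,0,1.229,3.355,0,3],[0,0,0,1.229,3.355,0,3],[0,0,0,1.229,3.355,0,3]]]' 20 >/dev/null; python3 -m jog '[[[0,0,0,1.229,3.355,0,3],[0,0,0,1.229,3.355,0,3],[0,0,0,0,0,3.5,3],[0,0,0,0,0,3.5,3],[0,0,0,0,0,3.5,3]]]'; python3 -m jog '[[[0,0,0,0,0,3.5,3],[0,0,0,0,0,0,3],[0,0,0,0,0,0,3]]]'
python3 - <<'E'
from h import *
st();print(tool([.5708,.0426,.027]))
E
```

```text
t: 17.0
tool_pos: [0.5718, 0.0416, 0.1001]
orientation: [3.139, 0.134, 0.003]
force: [0.6, 0.1, -0.8]
opening: 0.0299
t: 17.25
tool_pos: [0.5687, 0.0427, 0.0638]
orientation: [-3.138, -0.136, 0.008]
force: [0.7, 0.4, 0.0]
opening: 0.03
t 17.25 tcp [0.5687 0.0427 0.0638] yaxis deg -85.0 z [-0.005  0.    -1.   ] F [0.7 0.4 0. ] open 0.0300 q6 1.47
[0.2307988  0.02619059 3.67506061]
```

Aligned; descend in smaller steps, then close.

```bash
python3 -m jog '[[[0,0,0,0,0,1,3],[0,0,0,0,0,1,3],[0,0,0,0,0,1,3],[0,0,0,0,0,0.6,3],[0,0,0,0,0,0,3]]]'; python3 -m jog '[[[0,0,0,0,0,0,3],[0,0,0,0,0,0,1],[0,0,0,0,0,0,1],[0,0,0,0,0,0,1],[0,0,0,0,0,0,1]]]'
python3 - <<'E'
from h import *
st()
E
```

```text
t: 17.67
tool_pos: [0.5699, 0.0426, 0.0283]
orientation: [-3.139, -0.136, 0.003]
force: [-0.3, -0.4, -0.3]
opening: 0.03
t: 18.08
tool_pos: [0.5713, 0.0426, 0.0303]
orientation: [3.139, 0.136, 0.002]
force: [-0.0, -1.0, 1.7]
opening: 0.0196
t 18.08 tcp [0.5713 0.0426 0.0303] yaxis deg -85.0 z [ 0.001 -0.    -1.   ] F [-0.  -1.   1.7] open 0.0196 q6 1.47
```

```bash
python3 -m jog '[[[0,0,0,0,0,-1,1],[0,0,0,0,0,-2,1],[0,0,0,0,0,-4,1],[0,0,0,0,0,-4,1],[0,0,0,0,0,0,1]]]'
python3 - <<'E'
from h import *
st();print(tool([.464,.290,.085]))
t=robot.read_camera("top")
for z,p in ((.076,(234,248)),(.003,(237.5,250))): print(atz(t,p,z))
cv2.imwrite("pics/jar.png",cv2.resize(t["img"][225:275,210:265],None,fx=10,fy=10,interpolation=cv2.INTER_CUBIC)[:,:,::-1])
E
```

```text
t: 18.5
tool_pos: [0.576, 0.0426, 0.1501]
orientation: [3.138, 0.136, 0.022]
force: [1.8, -1.0, 3.0]
opening: 0.0198
t 18.50 tcp [0.576  0.0426 0.1501] yaxis deg -85.0 z [ 0.014 -0.    -1.   ] F [ 1.8 -1.   3. ] open 0.0198 q6 1.47
[ -9.09646431 -25.62943622   6.35068079]
[0.46355093 0.28658688 0.076     ]
[0.46242478 0.28860735 0.003     ]
```

View pics/jar.png

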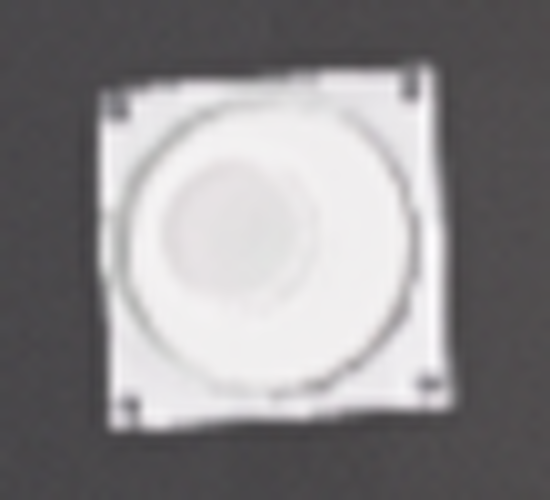

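```bash
python3 -m jog '[[[0,0,0,-1.28,-3.66,0,1],[0,0,0,-1.28,-3.66,0,1],[0,0,0,-1.28,-3.66,0,1],[0,0,0,-1.28,-3.66,0,1],[0,0,0,-1.28,-3.66,0,1]]]'; python3 -m jog '[[[0,0,0,-1.28,-3.66,0,1],[0,0,0,-1.28,-3.66,0,1],[0,0,0,0,0,0,1],[0,0,0,0,0,0,1],[0,0,0,0,0,0,1]]]'
python3 - <<'E'
from h import *
st();print(tool([.4645,.290,.084]))
E
```

```text
t: 18.97
tool_pos: [0.4897, 0.2205, 0.1391]
orientation: [3.138, 0.135, -0.002]
force: [0.0, 0.7, -0.0]
opening: 0.02
t: 19.38
tool_pos: [0.459, 0.2896, 0.1391]
orientation: [3.138, 0.138, -0.001]
force: [0.3, 0.5, -0.4]
opening: 0.0197
t 19.38 tcp [0.459  0.2896 0.1391] yaxis deg -85.0 z [-0.001 -0.001 -1.   ] F [ 0.3  0.5 -0.4] open 0.0197 q6 1.95
[5.50534376e-01 4.48357394e-03 5.51266820e+00]
```

```bash
python3 -m jog '[[[0,0,0,0.55,0,1.5,1],[0,0,0,0,0,1.5,1],[0,0,0,0,0,1.5,1],[0,0,0,0,0,0.7,1],[0,0,0,0,0,0,1]]]'; python3 -m jog '[[[0,0,0,0,0,0.2,1],[0,0,0,0,0,0,1],[0,0,0,0,0,0,4],[0,0,0,0,0,0,4],[0,0,0,0,0,0,4]]]';  python3 -m jog '[[[0,0,0,0,0,0,4],[0,0,0,0,0,0,4],[0,0,0,0,0,-2,4],[0,0,0,0,0,-3,4],[0,0,0,0,0,0,4]]]'
python3 - <<'E'
from h import *
st();print(tool([.575,-.0008,.06]))
E
```

```text
t: 19.8
tool_pos: [0.464, 0.2884, 0.0853]
orientation: [3.137, 0.133, -0.006]
force: [-1.2, -0.5, 0.1]
opening: 0.0197
t: 20.22
tool_pos: [0.4653, 0.2908, 0.0865]
orientation: [-3.138, -0.136, -0.002]
force: [-0.3, -0.1, 0.8]
opening: 0.0353
t: 20.63
tool_pos: [0.4676, 0.2921, 0.1415]
orientation: [-3.135, -0.136, -0.011]
force: [1.2, -0.0, 0.8]
opening: 0.0399
t 20.63 tcp [0.4676 0.2921 0.1415] yaxis deg -85.0 z [ 0.007  0.004 -1.   ] F [ 1.2 -0.   0.8] open 0.0399 q6 1.95
[ 8.09120679 30.13180651  8.12659924]
```

```bash
python3 -m jog '[[[0,0,0,1.02,3.76,-0.5,3],[0,0,0,1.02,3.76,0,3],[0,0,0,1.02,3.76,0,3],[0,0,0,1.02,3.76,0,3],[0,0,0,1.02,3.76,0,3]]]' 20 >/dev/null; python3 -m jog '[[[0,0,0,1.02,3.76,0,3],[0,0,0,1.02,3.76,0,3],[0,0,0,1.02,3.76,0,3],[0,0,0,0,0,3.5,3],[0,0,0,0,0,3.5,3]]]'; python3 -m jog '[[[0,0,0,0,0,0,3],[0,0,0,0,0,0,3],[0,0,0,0,0,0,3]]]'
python3 - <<'E'
from h import *
st();print(tool([.575,-.0008,.028]))
E
```

```text
t: 21.47
tool_pos: [0.5759, -0.0049, 0.0731]
orientation: [3.138, 0.13, 0.012]
force: [-0.2, -0.0, -0.8]
opening: 0.0299
t: 21.72
tool_pos: [0.5729, -0.0017, 0.0722]
orientation: [3.138, 0.137, 0.002]
force: [0.5, -0.3, 0.0]
opening: 0.03
t 21.72 tcp [ 0.5729 -0.0017  0.0722] yaxis deg -85.0 z [ 0.001 -0.    -1.   ] F [ 0.5 -0.3  0. ] open 0.0300 q6 1.39
[ 0.21660152 -0.07307499  4.41823758]
```

```bash
python3 -m jog '[[[0,0,0,0.2,-0.08,1.5,3],[0,0,0,0,0,1,3],[0,0,0,0,0,1,3],[0,0,0,0,0,0.8,3],[0,0,0,0,0,0,3]]]'; python3 -m jog '[[[0,0,0,0,0,0,3],[0,0,0,0,0,0,1],[0,0,0,0,0,0,1],[0,0,0,0,0,0,1],[0,0,0,0,0,0,1]]]'
python3 - <<'E'
from h import *
st()
E
python3 -m jog '[[[0,0,0,0,0,-1,1],[0,0,0,0,0,-2,1],[0,0,0,0,0,-4,1],[0,0,0,0,0,-4,1],[0,0,0,0,0,0,1]]]';python3 -m jog '[[[0,0,0,0,0,0,1],[0,0,0,0,0,0,1]]]' >/dev/null
python3 - <<'E'
from h import *
st();print(tool([.4645,.290,.12]))
E
```

```text
t: 22.13
tool_pos: [0.5729, -0.0008, 0.0261]
orientation: [-3.138, -0.137, 0.004]
force: [0.8, -0.5, 0.6]
opening: 0.0303
t: 22.55
tool_pos: [0.5747, -0.0011, 0.0284]
orientation: [3.139, 0.136, 0.002]
force: [-0.5, 0.5, 1.1]
opening: 0.02
t 22.55 tcp [ 0.5747 -0.0011  0.0284] yaxis deg -85.0 z [ 0.001 -0.    -1.   ] F [-0.5  0.5  1.1] open 0.0200 q6 1.39
t: 22.97
tool_pos: [0.5793, -0.0015, 0.1481]
orientation: [3.137, 0.136, 0.021]
force: [0.0, -0.3, 1.5]
opening: 0.0195
t 23.13 tcp [ 0.5742 -0.0011  0.1382] yaxis deg -85.0 z [ 0.001 -0.    -1.   ] F [ 0.1  0.4 -0. ] open 0.0198 q6 1.39
[ -8.40893567 -29.95496948   1.80695046]
```

```bash
python3 -m jog '[[[0,0,0,-1.05,-3.75,0,1],[0,0,0,-1.05,-3.75,0,1],[0,0,0,-1.05,-3.75,0,1],[0,0,0,-1.05,-3.75,0,1],[0,0,0,-1.05,-3.75,0,1]]]'; python3 -m jog '[[[0,0,0,-1.05,-3.75,0,1],[0,0,0,-1.05,-3.75,0,1],[0,0,0,-1.05,-3.75,0,1],[0,0,0,0,0,0,1],[0,0,0,0,0,0,1]]]';  python3 -m jog '[[[0,0,0,0,0,1,1],[0,0,0,0,0,0,1],[0,0,0,0,0,0,1]]]'
python3 - <<'E'
from h import *
st();print(tool([.4645,.290,.085]))
E
```

```text
t: 23.55
tool_pos: [0.5032, 0.1821, 0.1355]
orientation: [3.138, 0.135, -0.006]
force: [0.3, 0.2, 0.5]
opening: 0.0197
t: 23.97
tool_pos: [0.4622, 0.2916, 0.1356]
orientation: [3.137, 0.143, -0.005]
force: [-0.2, 0.4, -0.2]
opening: 0.0197
t: 24.22
tool_pos: [0.464, 0.2886, 0.1258]
orientation: [3.137, 0.133, -0.004]
force: [0.1, 0.1, -0.5]
opening: 0.0198
t 24.22 tcp [0.464  0.2886 0.1258] yaxis deg -85.1 z [-0.003 -0.002 -1.   ] F [ 0.1  0.1 -0.5] open 0.0198 q6 1.95
[ 0.07072457 -0.14140804  4.08144881]
```

```bash
python3 -m jog '[[[0,0,0,0,0,1.5,1],[0,0,0,0,0,1.5,1],[0,0,0,0,0,0.7,1],[0,0,0,0,0,0.3,1],[0,0,0,0,0,0,1]]]'; python3 -m jog '[[[0,0,0,0,0,0,1],[0,0,0,0,0,0,1],[0,0,0,0,0,0,4],[0,0,0,0,0,0,4],[0,0,0,0,0,0,4]]]';  python3 -m jog '[[[0,0,0,0,0,0,4],[0,0,0,0,0,0,4],[0,0,0,0,0,-2,4],[0,0,0,0,0,-3,4],[0,0,0,0,0,0,4]]]'; python3 -m jog '[[[0,0,0,0,0,0,3],[0,0,0,0,0,0,3]]]'
python3 - <<'E'
from h import *
t=robot.read_camera("top");s=robot.read_camera("side")
st();print(tool([.5788,-.0445,.072]))
v=np.hstack([cv2.resize(t["img"][170:270,220:370],None,fx=2.6,fy=2.6,interpolation=cv2.INTER_CUBIC),cv2.resize(s["img"][140:240,235:385],None,fx=2.6,fy=2.6,interpolation=cv2.INTER_CUBIC)])
cv2.imwrite("pics/c3.png",v[:,:,::-1])
E
```

```text
t: 24.63
tool_pos: [0.4642, 0.2895, 0.0868]
orientation: [3.138, 0.134, -0.003]
force: [-0.6, -0.1, -0.2]
opening: 0.0198
t: 25.05
tool_pos: [0.4648, 0.2907, 0.0882]
orientation: [-3.138, -0.136, -0.001]
force: [0.8, -0.4, -0.5]
opening: 0.0353
t: 25.47
tool_pos: [0.4672, 0.292, 0.1435]
orientation: [-3.135, -0.136, -0.011]
force: [1.7, 0.6, 1.0]
opening: 0.0395
t: 25.63
tool_pos: [0.4645, 0.2906, 0.1376]
orientation: [-3.138, -0.136, -0.0]
force: [-0.2, -0.5, -0.7]
opening: 0.032
t 25.73 tcp [0.4637 0.2902 0.1364] yaxis deg -85.0 z [-0.002 -0.001 -1.   ] F [-0.7 -0.7 -0.9] open 0.0306 q6 1.95
[ 8.57670147 34.33300275  6.4500588 ]
```

View pics/c3.png

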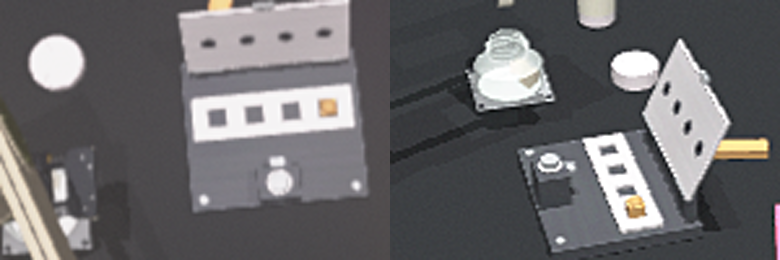

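```bash
python3 -m jog '[[[0,0,0,0.95,3.82,0,4],[0,0,0,0.95,3.82,0,4],[0,0,0,0.95,3.82,0,4],[0,0,0,0.95,3.82,0,4],[0,0,0,0.95,3.82,0,4]]]' 20 >/dev/null; python3 -m jog '[[[0,0,0,0.95,3.82,0,4],[0,0,0,0.95,3.82,0,4],[0,0,0,0.95,3.82,0,4],[0,0,0,0.95,3.82,3,4],[0,0,0,0,0,3.2,4]]]'; python3 -m jog '[[[0,0,0,0,0,0,4],[0,0,0,0,0,0,4],[0,0,0,0,0,0,4]]]'
python3 - <<'E'
from h import *
st();print(tool([.579,-.0465,.028]))
E
```

```text
t: 26.57
tool_pos: [0.5811, -0.045, 0.0823]
orientation: [3.135, 0.129, 0.01]
force: [0.9, -0.2, -0.6]
opening: 0.0401
t: 26.82
tool_pos: [0.5771, -0.038, 0.0807]
orientation: [-3.138, -0.137, 0.002]
force: [-0.7, -0.6, 0.1]
opening: 0.0395
t 26.82 tcp [ 0.5771 -0.038   0.0807] yaxis deg -85.0 z [-0.001  0.    -1.   ] F [-0.7 -0.6  0.1] open 0.0395 q6 1.33
[0.12435282 0.86817434 5.2659076 ]
```

```bash
python3 -m jog '[[[0,0,0,0.15,0.87,1.5,4],[0,0,0,0,0,1.5,4],[0,0,0,0,0,1.4,4],[0,0,0,0,0,0.8,4],[0,0,0,0,0,0,4]]]'; python3 -m jog '[[[0,0,0,0,0,0,3],[0,0,0,0,0,0,1],[0,0,0,0,0,0,1],[0,0,0,0,0,0,1],[0,0,0,0,0,0,1]]]'; python3 -m jog '[[[0,0,0,0,0,0,1]]]'; python3 -m jog '[[[0,0,0,0,0,-1,1],[0,0,0,0,0,-2,1],[0,0,0,0,0,-4,1],[0,0,0,0,0,-4,1],[0,0,0,0,0,0,1]]]';python3 -m jog '[[[0,0,0,0,0,0,1],[0,0,0,0,0,0,1]]]' >/dev/null
python3 - <<'E'
from h import *
st();print(tool([.4645,.290,.12]))
E
```

```text
t: 27.23
tool_pos: [0.5792, -0.0461, 0.028]
orientation: [-3.138, -0.139, 0.002]
force: [-0.9, 0.0, -0.7]
opening: 0.0401
t: 27.65
tool_pos: [0.5806, -0.0462, 0.0299]
orientation: [-3.137, -0.137, -0.003]
force: [0.3, 5.1, 5.0]
opening: 0.0196
t: 27.73
tool_pos: [0.5807, -0.0462, 0.0299]
orientation: [-3.137, -0.137, -0.003]
force: [-0.7, 5.5, 5.8]
opening: 0.0195
t: 28.15
tool_pos: [0.5849, -0.0484, 0.1493]
orientation: [3.135, 0.136, 0.022]
force: [1.0, 0.5, 1.5]
opening: 0.0196
t 28.32 tcp [ 0.5799 -0.0475  0.1392] yaxis deg -85.0 z [ 0.001 -0.    -1.   ] F [-0.2  1.1 -0.1] open 0.0196 q6 1.31
[ -8.5771424  -34.61945789   1.88794525]
```

```bash
python3 -m jog '[[[0,0,0,-0.953,-3.847,0,1],[0,0,0,-0.953,-3.847,0,1],[0,0,0,-0.953,-3.847,0,1],[0,0,0,-0.953,-3.847,0,1],[0,0,0,-0.953,-3.847,0,1]]]'; python3 -m jog '[[[0,0,0,-0.953,-3.847,0,1],[0,0,0,-0.953,-3.847,0,1],[0,0,0,-0.953,-3.847,0,1],[0,0,0,-0.953,-3.847,0,1],[0,0,0,0,0,0,1]]]';  python3 -m jog '[[[0,0,0,0,0,1,1],[0,0,0,0,0,0,1],[0,0,0,0,0,0,1]]]'
python3 - <<'E'
from h import *
st();print(tool([.4645,.290,.087]))
E
```

```text
t: 28.73
tool_pos: [0.5132, 0.1413, 0.1363]
orientation: [3.138, 0.135, -0.006]
force: [-0.1, 0.7, -0.3]
opening: 0.02
t: 29.15
tool_pos: [0.4602, 0.2954, 0.1365]
orientation: [-3.137, -0.144, 0.006]
force: [0.5, -0.2, -0.9]
opening: 0.0202
t: 29.4
tool_pos: [0.4633, 0.2884, 0.1261]
orientation: [3.137, 0.134, -0.005]
force: [0.4, 0.5, 0.1]
opening: 0.0197
t 29.40 tcp [0.4633 0.2884 0.1261] yaxis deg -85.1 z [-0.003 -0.002 -1.   ] F [0.4 0.5 0.1] open 0.0197 q6 1.95
[ 0.14434691 -0.15994577  3.90954234]
```

```bash
python3 -m jog '[[[0,0,0,0.1,0,1.5,1],[0,0,0,0,0,1.5,1],[0,0,0,0,0,0.6,1],[0,0,0,0,0,0.2,1],[0,0,0,0,0,0,1]]]'; python3 -m jog '[[[0,0,0,0,0,0,1],[0,0,0,0,0,0,1],[0,0,0,0,0,0,4],[0,0,0,0,0,0,4],[0,0,0,0,0,0,4]]]';  python3 -m jog '[[[0,0,0,0,0,0,4],[0,0,0,0,0,0,4],[0,0,0,0,0,-2,4],[0,0,0,0,0,-3,4],[0,0,0,0,0,-3,4]]]'; python3 -m jog '[[[0,0,0,0,4,0,8.5],[0,0,0,0,4,0,8.5],[0,0,0,0,4,0,8.5],[0,0,0,0,4,0,8.5],[0,0,0,0,0,0,8.5]]]'
cat > e.py <<'E'
from h import *
import sys
t=robot.read_camera("top");s=robot.read_camera("side")
st()
o=robot.masks_of(t,"jar_lid_mid")
for r in o[:2]:
    p=np.argwhere(r["pixels"])[:,::-1]; w=np.array([atz(t,q,.026)[:2] for q in p]).astype(np.float32)
    print("lid T",round(r["confidence"],2),len(p),cv2.minEnclosingCircle(w),w.mean(0))
for l in ("jar_lid_mid","lid_lug","jar_start0","jar_mouth"):
  a,b=best(t,l),best(s,l)
  print(l,[(x["point"],round(x["confidence"],2)) for x in a],[(x["point"],round(x["confidence"],2)) for x in b])
  for x in a[:3]:
    for y in b[:3]:
      p,e=tri(t,x["point"],s,y["point"])
      if e<.008: print("   ",p.round(4),round(e,4))
v=np.hstack([cv2.resize(t["img"][175:275,210:310],None,fx=4,fy=4,interpolation=cv2.INTER_CUBIC),cv2.resize(s["img"][110:210,250:350],None,fx=4,fy=4,interpolation=cv2.INTER_CUBIC)])
cv2.imwrite("pics/%s.png"%sys.argv[1],v[:,:,::-1])
E
python3 e.py c4
```

```text
t: 29.82
tool_pos: [0.4651, 0.2892, 0.0898]
orientation: [3.138, 0.134, -0.002]
force: [0.0, 0.1, -0.6]
opening: 0.0196
t: 30.23
tool_pos: [0.4654, 0.2905, 0.0909]
orientation: [-3.138, -0.136, -0.001]
force: [-0.2, -0.5, 0.5]
opening: 0.0349
t: 30.65
tool_pos: [0.4641, 0.2898, 0.17]
orientation: [3.137, 0.136, -0.005]
force: [0.5, 0.1, -0.3]
opening: 0.0402
t: 31.07
tool_pos: [0.4797, 0.125, 0.1705]
orientation: [3.136, 0.129, 0.001]
force: [-1.2, -0.5, 0.4]
opening: 0.0686
t 31.17 tcp [0.4793 0.1297 0.1706] yaxis deg -85.2 z [ 0.  0. -1.] F [ 1.1  0.3 -0.7] open 0.0767 q6 1.65
lid T 0.57 341 ((0.634029746055603, 0.27593886852264404), 0.03338172286748886) [0.6329807  0.27660272]
lid T 0.16 1433 ((0.6696217060089111, 0.027309337630867958), 0.10333698242902756) [0.66604924 0.0259638 ]
jar_lid_mid [([243.2, 194.1], 0.69)] [([328.3, 167.2], 0.62)]
    [0.6341 0.2723 0.016 ] 0.0029
lid_lug [([252.1, 192.9], 0.71)] [([330.8, 171.9], 0.76)]
    [0.6383 0.2451 0.0127] 0.0031
jar_start0 [([237.9, 258.3], 0.96), ([225.7, 243.7], 0.76), ([237.2, 242.6], 0.7)] [([273.9, 160.4], 0.82), ([283.7, 161.7], 0.81), ([279.7, 150.4], 0.71), ([295.7, 277.1], 0.44)]
    [0.4798 0.3208 0.0275] 0.0008
    [0.4791 0.2817 0.0512] 0.0047
jar_mouth [([230.6, 247.3], 0.77), ([187.3, 203.0], 0.61), ([235.2, 257.5], 0.24)] [([284.2, 155.0], 0.83)]
```

View pics/c4.png

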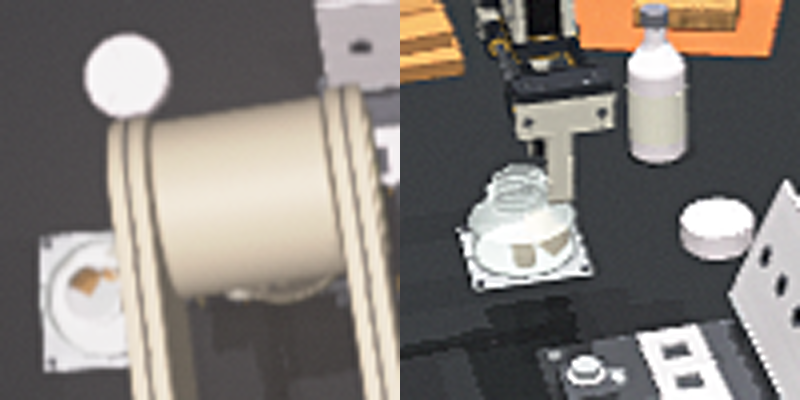

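```bash
python3 -m jog '[[[0,0,-7,0,0,0,8.5],[0,0,-7,0,0,0,8.5],[0,0,-7,0,0,0,8.5],[0,0,-7,0,0,0,8.5],[0,0,-7,0,0,0,8.5]]]' 30; python3 -m jog '[[[0,0,-7,0,0,0,8.5],[0,0,-7,0,0,0,8.5],[0,0,-7,0,0,0,8.5],[0,0,-7,0,0,0,8.5],[0,0,-7,0,0,0,8.5]]]';  python3 -m jog '[[[0,0,-5,0,0,0,8.5],[0,0,0,0,0,0,8.5],[0,0,0,0,0,0,8.5]]]' >/dev/null;python3 - <<'E'
from h import *
st();print(tool([.633,.275,.1]))
E
```

```text
t: 32.03
tool_pos: [0.479, 0.1313, 0.1704]
orientation: [2.949, 1.084, -0.0]
force: [-0.4, -0.6, 0.9]
opening: 0.0848
t: 32.45
tool_pos: [0.479, 0.1313, 0.1703]
orientation: [-2.486, -1.92, 0.0]
force: [0.4, 0.6, 0.3]
opening: 0.0847
t 32.70 tcp [0.479  0.1312 0.1703] yaxis deg -10.2 z [-0.  0. -1.] F [0.2 0.  0. ] open 0.0849 q6 0.34
[16.87307221 12.61825869  7.03340484]
```

```bash
python3 -m jog '[[[0,0,0,2.812,2.103,0,8.5],[0,0,0,2.812,2.103,0,8.5],[0,0,0,2.812,2.103,0,8.5],[0,0,0,2.812,2.103,0,8.5],[0,0,0,2.812,2.103,0,8.5]]]'; python3 -m jog '[[[0,0,0,2.812,2.103,0,8.5],[0,0,0,0,0,3,8.5],[0,0,0,0,0,3,8.5],[0,0,0,0,0,3,8.5],[0,0,0,0,0,0,8.5]]]' ;  python3 -m jog '[[[0,0,0,0,0,0,8.5],[0,0,0,0,0,0,8.5]]]' >/dev/null; python3 e.py c5
python3 - <<'E'
from h import *
print(tool([.633,.275,.04]))
E
```

```text
t: 33.12
tool_pos: [0.6081, 0.2525, 0.1701]
orientation: [2.411, 2.015, 0.0]
force: [-0.5, -0.7, 0.7]
opening: 0.0845
t: 33.53
tool_pos: [0.6279, 0.2738, 0.0717]
orientation: [-2.406, -2.013, 0.018]
force: [-2.2, -1.2, -2.4]
opening: 0.085
t 33.80 tcp [0.6345 0.2757 0.0839] yaxis deg -10.1 z [ 0.005  0.002 -1.   ] F [ 0.  -0.3 -0.2] open 0.0849 q6 0.51
jar_lid_mid [] [([329.2, 166.4], 0.82), ([279.8, 153.0], 0.69)]
lid_lug [([421.8, 250.9], 0.24)] [([333.1, 173.6], 0.65)]
jar_start0 [] [([280.2, 150.8], 0.89), ([275.0, 158.8], 0.79), ([285.8, 161.5], 0.67)]
jar_mouth [([478.6, 203.5], 0.28)] [([283.6, 151.7], 0.76), ([282.9, 161.7], 0.32)]
[-0.00744243  0.03179102  4.05563049]
```

View pics/c5.png

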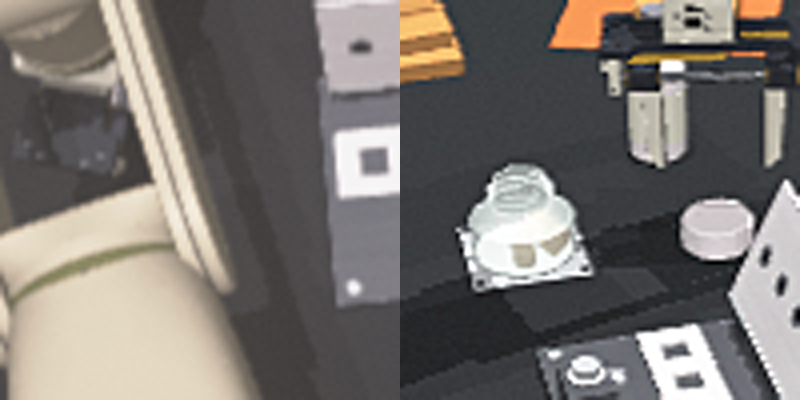

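```bash
python3 -m jog '[[[0,0,0,0,0,1.5,8.5],[0,0,0,0,0,1.5,8.5],[0,0,0,0,0,1.5,8.5],[0,0,0,0,0,1.5,8.5],[0,0,0,0,0,1,8.5]]]';  python3 -m jog '[[[0,0,0,0,0,0,8.5],[0,0,0,0,0,0,8.5],[0,0,0,0,0,0,8.5]]]'
python3 - <<'E'
from h import *
st();print(tool([.633,.275,.005]))
E
```

```text
t: 34.67
tool_pos: [0.6306, 0.2744, 0.0062]
orientation: [-2.406, -2.018, 0.007]
force: [-1.4, 0.3, -0.8]
opening: 0.0847
t: 34.92
tool_pos: [0.6331, 0.2753, 0.0108]
orientation: [2.407, 2.019, 0.001]
force: [-0.8, 0.7, 1.0]
opening: 0.0854
t 34.92 tcp [0.6331 0.2753 0.0108] yaxis deg -10.0 z [ 0.001  0.    -1.   ] F [-0.8  0.7  1. ] open 0.0854 q6 0.51
[-0.03072221 -0.00477316  0.57974882]
```

```bash
python3 -m jog '[[[0,0,0,0,0,0.3,8.5],[0,0,0,0,0,0.3,8.5],[0,0,0,0,0,0,8.5],[0,0,0,0,0,0,5.5],[0,0,0,0,0,0,5.5]]]' 35;  python3 -m jog '[[[0,0,0,0,0,0,5.5],[0,0,0,0,0,0,5.5],[0,0,0,0,0,0,5.5],[0,0,0,0,0,0,5.5],[0,0,0,0,0,0,5.5]]]'; python3 -c "
from h import *
st()"; python3 -m jog '[[[0,0,0,0,0,-1,5.5],[0,0,0,0,0,-2,5.5],[0,0,0,0,0,-4,5.5],[0,0,0,0,0,-4,5.5],[0,0,0,0,0,-4,5.5]]]'; python3 -c "
from h import *
st();print(tool([.52,0.03,.17]))"
```

```text
t: 35.33
tool_pos: [0.6328, 0.2752, 0.0046]
orientation: [2.407, 2.019, 0.0]
force: [-0.4, 0.0, -0.2]
opening: 0.076
t: 35.75
tool_pos: [0.6329, 0.2752, 0.0047]
orientation: [2.407, 2.019, 0.001]
force: [0.2, -0.0, 1.0]
opening: 0.0634
t 35.75 tcp [0.6329 0.2752 0.0047] yaxis deg -10.0 z [ 0.  0. -1.] F [ 0.2 -0.   1. ] open 0.0634 q6 0.51
t: 36.17
tool_pos: [0.632, 0.2749, 0.1561]
orientation: [-2.407, -2.019, 0.002]
force: [1.2, 1.1, -0.3]
opening: 0.0636
t 36.17 tcp [0.632  0.2749 0.1561] yaxis deg -10.0 z [-0.001 -0.    -1.   ] F [ 1.2  1.1 -0.3] open 0.0636 q6 0.51
[-26.06405515  -6.76607916  -1.37004219]
```

```bash
python3 -m jog '[[[0,0,0,-3.72,-0.97,-0.3,5.5],[0,0,0,-3.72,-0.97,-0.3,5.5],[0,0,0,-3.72,-0.97,-0.3,5.5],[0,0,0,-3.72,-0.97,-0.3,5.5],[0,0,0,-3.72,-0.97,-0.3,5.5]]]'; python3 -m jog '[[[0,0,0,-3.72,-0.97,0,5.5],[0,0,0,-3.72,-0.97,0,5.5],[0,0,0,0,0,0,5.5]]]'
python3 - <<'E'
from h import *
t=robot.read_camera("top");s=robot.read_camera("side")
st();print(tool([.4645,.290,.16]))
for l in ("lid_lug","jar_lid_mid","jar_start0","jar_home0"):
  a,b=best(t,l),best(s,l)
  z=dict(jar_start0=.062,jar_home0=.056).get(l,.17)
  print(l,[(np.round(x["point"],1).tolist(),round(x["confidence"],2),np.degrees(np.arctan2(*(atz(t,x["point"],z)[:2]-[.4645,.290])[::-1])).round()) for x in a],[(np.round(x["point"],1).tolist(),round(x["confidence"],2),np.degrees(np.arctan2(*(atz(s,x["point"],z)[:2]-[.4645,.290])[::-1])).round()) for x in b])
  if l[:4]!="jar_" or l=="jar_lid_mid":
   for x in a[:2]:
    for y in b[:2]: print("   ",*tri(t,x["point"],s,y["point"]))
v=np.hstack([cv2.resize(t["img"][225:275,210:265],None,fx=7,fy=7,interpolation=cv2.INTER_CUBIC),cv2.resize(s["img"][145:195,255:310],None,fx=7,fy=7,interpolation=cv2.INTER_CUBIC)])
cv2.imwrite("pics/c6.png",v[:,:,::-1])
E
```

```text
t: 36.58
tool_pos: [0.5515, 0.0991, 0.1702]
orientation: [2.406, 2.019, 0.001]
force: [0.3, -0.1, 0.0]
opening: 0.0634
t: 36.83
tool_pos: [0.5182, 0.0254, 0.1699]
orientation: [2.41, 2.013, -0.003]
force: [-0.9, -0.3, 0.3]
opening: 0.0636
t 36.93 tcp [0.5203 0.0293 0.1703] yaxis deg -10.2 z [ 0.001  0.    -1.   ] F [0.6 0.3 0.2] open 0.0639 q6 0.14
[ 24.66844975 -10.10488007   1.02587701]
lid_lug [] [([305.5, 173.2], 0.76, np.float64(-79.0))]
jar_lid_mid [] [([305.6, 164.8], 0.53, np.float64(-75.0))]
jar_start0 [([226.2, 246.1], 0.82, np.float64(76.0)), ([238.3, 260.4], 0.76, np.float64(-159.0)), ([239.8, 241.3], 0.76, np.float64(-42.0))] [([267.5, 159.2], 0.9, np.float64(178.0)), ([282.2, 161.6], 0.76, np.float64(-76.0)), ([278.6, 154.1], 0.68, np.float64(93.0))]
jar_home0 [([239.5, 237.9], 0.97, np.float64(-27.0)), ([235.9, 257.3], 0.9, np.float64(-167.0)), ([225.6, 249.5], 0.76, np.float64(99.0))] [([286.5, 158.5], 0.96, np.float64(8.0)), ([271.7, 163.4], 0.79, np.float64(-147.0)), ([279.5, 154.8], 0.77, np.float64(87.0)), ([367.9, 333.7], 0.42, np.float64(-81.0))]
```

View pics/c6.png

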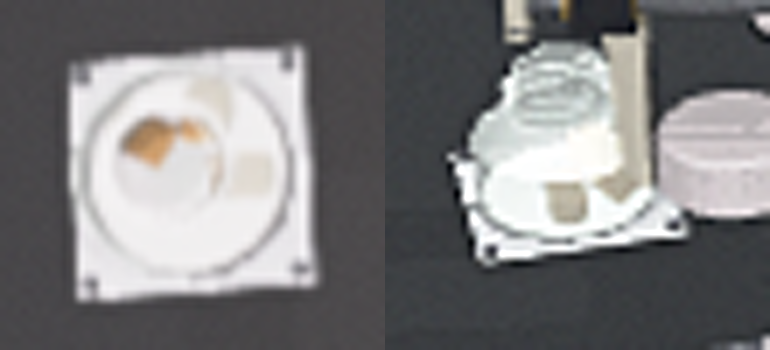

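```bash
python3 -c "
from h import *
st();print(tool([.575,0.24,.01]))"
```

```text
t 37.33 tcp [0.5206 0.0313 0.1692] yaxis deg -9.9 z [-0.  0. -1.] F [-0.3  0.3 -0.4] open 0.0633 q6 0.14
[21.49213919  1.7588488  15.91956064]
```

```bash
python3 -m jog '[[[0,0,0,3.58,0.293,0,5.5],[0,0,0,3.58,0.293,0,5.5],[0,0,0,3.58,0.293,0,5.5],[0,0,0,3.58,0.293,0,5.5],[0,0,0,3.58,0.293,0,5.5]]]'; python3 -m jog '[[[0,0,0,3.58,0.293,0,5.5],[0,0,0,0,0,3,5.5],[0,0,0,0,0,3,5.5],[0,0,0,0,0,3,5.5],[0,0,0,0,0,2,5.5]]]';python3 -m jog '[[[0,0,0,0,0,1.5,5.5],[0,0,0,0,0,1,5.5],[0,0,0,0,0,0,5.5],[0,0,0,0,0,0,5.5],[0,0,0,0,0,0,5.5]]]'; python3 -c "
from h import *
st()"
```

```text
t: 37.75
tool_pos: [0.5662, 0.2064, 0.1692]
orientation: [-2.407, -2.019, 0.0]
force: [0.6, 0.2, -0.1]
opening: 0.0635
t: 38.17
tool_pos: [0.5733, 0.2394, 0.0556]
orientation: [-2.404, -2.02, 0.006]
force: [-0.5, -0.7, -1.5]
opening: 0.0635
t: 38.58
tool_pos: [0.5762, 0.2395, 0.0359]
orientation: [2.406, 2.019, 0.003]
force: [0.2, -0.2, -0.1]
opening: 0.064
t 38.58 tcp [0.5762 0.2395 0.0359] yaxis deg -10.0 z [ 0.002  0.001 -1.   ] F [ 0.2 -0.2 -0.1] open 0.0640 q6 0.49
```

Now lower to the bench (TCP 5 mm), release, turn the gripper 84° and squeeze again.

```bash
python3 -m jog '[[[0,0,0,0,0,1,5.5],[0,0,0,0,0,1,5.5],[0,0,0,0,0,0.7,5.5],[0,0,0,0,0,0.3,5.5],[0,0,0,0,0,0,5.5]]]'; python3 -m jog '[[[0,0,0,0,0,0,5.5],[0,0,0,0,0,0,5.5]]]';python3 -c "
from h import *
st()"; python3 -m jog '[[[0,0,0,0,0,0,8.5],[0,0,0,0,0,0,8.5],[0,0,0,0,0,0,8.5],[0,0,0,0,0,0,8.5],[0,0,0,0,0,0,8.5]]]';python3 -m jog '[[[0,0,-7,0,0,0,8.5],[0,0,-7,0,0,0,8.5],[0,0,-7,0,0,0,8.5],[0,0,-7,0,0,0,8.5],[0,0,-7,0,0,0,8.5]]]'; python3 -m jog '[[[0,0,-7,0,0,0,8.5],[0,0,-7,0,0,0,8.5],[0,0,-7,0,0,0,8.5],[0,0,-7,0,0,0,8.5],[0,0,-7,0,0,0,8.5]]]';  python3 -m jog '[[[0,0,-7,0,0,0,8.5],[0,0,-7,0,0,0,8.5],[0,0,0,0,0,0,8.5],[0,0,0,0,0,0,8.5]]]' >/dev/null;python3 -c "
from h import *
st()"
```

```text
t: 39.0
tool_pos: [0.5748, 0.2388, 0.0043]
orientation: [-2.407, -2.019, 0.002]
force: [-2.1, -2.5, 5.9]
opening: 0.0633
t: 39.17
tool_pos: [0.5748, 0.2388, 0.0043]
orientation: [-2.407, -2.019, 0.001]
force: [-2.6, -0.4, 5.1]
opening: 0.0638
t 39.17 tcp [0.5748 0.2388 0.0043] yaxis deg -10.0 z [-0.001 -0.    -1.   ] F [-2.6 -0.4  5.1] open 0.0638 q6 0.49
t: 39.58
tool_pos: [0.5751, 0.2389, 0.0041]
orientation: [-2.407, -2.019, 0.0]
force: [-0.1, -1.1, 0.7]
opening: 0.0847
t: 40.0
tool_pos: [0.5752, 0.239, 0.0043]
orientation: [-1.681, -2.654, 0.0]
force: [-0.8, -0.0, 0.6]
opening: 0.085
t: 40.42
tool_pos: [0.5751, 0.239, 0.0043]
orientation: [-0.805, -3.037, 0.0]
force: [-0.8, -0.5, 0.3]
opening: 0.085
t 40.75 tcp [0.5752 0.239  0.0043] yaxis deg 73.7 z [-0.  0. -1.] F [-0.1  0.6  0.6] open 0.0847 q6 -0.98
```

```bash
python3 -m jog '[[[0,0,0,0,0,0,5.5],[0,0,0,0,0,0,5.5],[0,0,0,0,0,0,5.5],[0,0,0,0,0,0,5.5],[0,0,0,0,0,0,5.5]]]' 35;  python3 -m jog '[[[0,0,0,0,0,0,5.5],[0,0,0,0,0,0,5.5],[0,0,0,0,0,0,5.5]]]'; python3 -m jog '[[[0,0,0,0,0,-1,5.5],[0,0,0,0,0,-2,5.5],[0,0,0,0,0,-4,5.5],[0,0,0,0,0,-4,5.5],[0,0,0,0,0,-1,5.5]]]'; python3 -m jog '[[[0,0,0,0,0,0,5.5],[0,0,0,0,0,0,5.5]]]';python3 -c "
from h import *
st();print(tool([.4645,0.29,.11]))"
```

```text
t: 41.17
tool_pos: [0.5752, 0.239, 0.0044]
orientation: [-0.439, -3.111, 0.0]
force: [0.1, -0.2, -0.2]
opening: 0.0637
t: 41.42
tool_pos: [0.5752, 0.2389, 0.0044]
orientation: [-0.438, -3.111, 0.0]
force: [0.0, 0.2, -0.5]
opening: 0.0635
t: 41.83
tool_pos: [0.5789, 0.2402, 0.1331]
orientation: [0.437, 3.102, 0.007]
force: [0.9, 0.3, 2.0]
opening: 0.0641
t: 42.0
tool_pos: [0.576, 0.2392, 0.1259]
orientation: [0.438, 3.108, 0.002]
force: [0.0, 0.3, -0.7]
opening: 0.0637
t 42.00 tcp [0.576  0.2392 0.1259] yaxis deg 74.0 z [ 0.003  0.001 -1.   ] F [ 0.   0.3 -0.7] open 0.0637 q6 -0.98
[12.12380917  1.80036777  1.5646287 ]
```

```bash
python3 -m jog '[[[0,0,0,3.03,0.45,0,5.5],[0,0,0,3.03,0.45,0,5.5],[0,0,0,3.03,0.45,0,5.5],[0,0,0,3.03,0.45,0,5.5],[0,0,0,0,0,1.5,5.5]]]';  python3 -m jog '[[[0,0,0,0,0,1.5,5.5],[0,0,0,0,0,0,5.5],[0,0,0,0,0,0,5.5],[0,0,0,0,0,0,5.5],[0,0,0,0,0,0,5.5]]]'
python3 - <<'E'
from h import *
t=robot.read_camera("top");s=robot.read_camera("side")
st();print(tool([.4645,0.29,.068]))
for c in (t,s): print([(l,np.round(x["point"],1).tolist(),round(x["confidence"],2)) for l in ("lid_lug","jar_lid_mid","jar_mouth","jar_start0") for x in best(c,l)[:3]])
v=np.hstack([cv2.resize(t["img"][225:275,210:265],None,fx=7,fy=7,interpolation=cv2.INTER_CUBIC),cv2.resize(s["img"][140:190,255:310],None,fx=7,fy=7,interpolation=cv2.INTER_CUBIC)])
cv2.imwrite("pics/c7.png",v[:,:,::-1])
E
```

```text
t: 42.42
tool_pos: [0.4597, 0.2918, 0.1093]
orientation: [-0.434, -3.109, -0.001]
force: [1.4, -0.8, 0.3]
opening: 0.0641
t: 42.83
tool_pos: [0.4642, 0.2896, 0.0948]
orientation: [0.439, 3.111, 0.0]
force: [0.2, -0.5, 0.1]
opening: 0.0637
t 42.93 tcp [0.4643 0.2898 0.095 ] yaxis deg 73.9 z [ 0.001  0.    -1.   ] F [ 0.7  0.3 -0.6] open 0.0641 q6 -0.83
[-0.00627239  0.02484655  2.70471363]
[('lid_lug', [238.9, 238.3], 0.63), ('jar_lid_mid', [240.2, 240.9], 0.45), ('jar_mouth', [237.8, 257.4], 0.65), ('jar_start0', [223.2, 244.9], 0.71), ('jar_start0', [239.5, 239.6], 0.58), ('jar_start0', [235.4, 256.4], 0.52)]
[('lid_lug', [277.9, 155.2], 0.58), ('jar_lid_mid', [279.5, 155.8], 0.74), ('jar_lid_mid', [278.3, 149.1], 0.71), ('jar_mouth', [281.8, 154.3], 0.61), ('jar_start0', [279.2, 154.9], 0.79), ('jar_start0', [270.7, 159.5], 0.76), ('jar_start0', [285.9, 158.5], 0.7)]
```

View pics/c7.png

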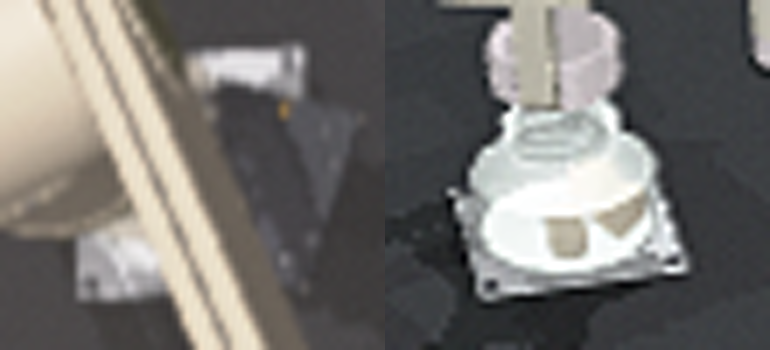

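```bash
python3 -c "
from h import *
s=robot.read_camera('side')
for z in (.099,.065,.03): print(z,(pix(s,[.4645,.29,z])-[255,140])*7+3+[385,0])"
python3 -m jog '[[[0,0,0,0,0,0.5,5.5],[0,0,0,0,0,0.5,5.5],[0,0,0,0,0,0.4,5.5],[0,0,0,0,0,0.2,5.5],[0,0,0,0,0,0,5.5]]]';  python3 -m jog '[[[0,0,0,0,0,0.2,5.5],[0,0,0,0,0,0.2,5.5],[0,0,0,0,0,0,5.5]]]'; python3 -c "
from h import *
st()"; python3 -m jog '[[[0,0,0,0,0,0.2,5.5],[0,0,0,0,0,0.2,5.5],[0,0,0,0,0,0,5.5]]]'; python3 -c "
from h import *
st()"
```

```text
0.099 [556.58311696  65.47609335]
0.065 [561.00638517 124.93606171]
0.03 [565.46229576 184.83482657]
t: 43.8
tool_pos: [0.4636, 0.2897, 0.0775]
orientation: [-0.438, -3.111, 0.0]
force: [2.0, 1.1, -1.1]
opening: 0.0642
t: 44.05
tool_pos: [0.4637, 0.2897, 0.0741]
orientation: [0.438, 3.111, 0.0]
force: [2.5, -0.4, -1.4]
opening: 0.0637
t 44.05 tcp [0.4637 0.2897 0.0741] yaxis deg 74.0 z [ 0.  0. -1.] F [ 2.5 -0.4 -1.4] open 0.0637 q6 -0.83
t: 44.3
tool_pos: [0.4645, 0.2903, 0.0708]
orientation: [0.438, 3.109, 0.002]
force: [4.4, 3.2, -1.0]
opening: 0.0638
t 44.30 tcp [0.4645 0.2903 0.0708] yaxis deg 74.0 z [ 0.002  0.001 -1.   ] F [ 4.4  3.2 -1. ] open 0.0638 q6 -0.83
```

```bash
python3 -m jog '[[[0,0,0,-0.05,0.07,0,5.5],[0,0,0,0,0,0.1,5.5],[0,0,0,0,0,0.1,5.5],[0,0,0,0,0,0,5.5]]]'; python3 -c "
from h import *
st()"; python3 -m jog '[[[0,0,0,0,0,0.1,5.5],[0,0,0,0,0,0.1,5.5],[0,0,0,0,0,0,5.5]]]'; python3 -c "
from h import *
st()"
```

```text
t: 44.63
tool_pos: [0.4648, 0.2908, 0.0686]
orientation: [0.438, 3.11, 0.002]
force: [3.2, 4.9, 0.5]
opening: 0.064
t 44.63 tcp [0.4648 0.2908 0.0686] yaxis deg 74.0 z [ 0.001  0.001 -1.   ] F [3.2 4.9 0.5] open 0.0640 q6 -0.83
t: 44.88
tool_pos: [0.4651, 0.2908, 0.0679]
orientation: [0.438, 3.11, 0.002]
force: [-1.8, 1.9, 12.5]
opening: 0.0641
t 44.88 tcp [0.4651 0.2908 0.0679] yaxis deg 74.0 z [ 0.001  0.001 -1.   ] F [-1.8  1.9 12.5] open 0.0641 q6 -0.83
```

```bash
python3 -m jog '[[[0,0,-4,0,0,-0.027,5.5],[0,0,-4,0,0,-0.027,5.5],[0,0,-4,0,0,-0.027,5.5],[0,0,0,0,0,0,5.5]]]'; python3 -c "
from h import *
st()"; python3 -m jog '[[[0,0,-4,0,0,-0.027,5.5],[0,0,-4,0,0,-0.027,5.5],[0,0,-4,0,0,-0.027,5.5],[0,0,0,0,0,0,5.5]]]'; python3 -c "
from h import *
st();print(robot.read_state()['wrist_torque'])"
```

```text
t: 45.22
tool_pos: [0.4654, 0.2909, 0.0687]
orientation: [0.103, 3.138, 0.002]
force: [0.6, 2.4, 8.9]
opening: 0.064
t 45.22 tcp [0.4654 0.2909 0.0687] yaxis deg 86.2 z [ 0.002  0.001 -1.   ] F [0.6 2.4 8.9] open 0.0640 q6 -1.04
t: 45.55
tool_pos: [0.4654, 0.2909, 0.0696]
orientation: [-0.225, 3.131, 0.002]
force: [0.4, 2.8, 10.4]
opening: 0.064
t 45.55 tcp [0.4654 0.2909 0.0696] yaxis deg 98.2 z [ 0.002  0.001 -1.   ] F [ 0.4  2.8 10.4] open 0.0640 q6 -1.25
[ 0.5722113  -0.03241348  0.18375754]
```

```bash
python3 -m jog '[[[0,0,-4,0,0,-0.027,5.5],[0,0,-4,0,0,-0.027,5.5],[0,0,-4,0,0,-0.027,5.5],[0,0,0,0,0,0,5.5]]]'; python3 -c "
from h import *
st()"; python3 -m jog '[[[0,0,-4,0,0,-0.027,5.5],[0,0,-4,0,0,-0.027,5.5],[0,0,0,0,0,0,5.5]]]'; python3 -c "
from h import *
st()";  python3 -m jog '[[[0,0,-4,0,0,-0.027,5.5],[0,0,-4,0,0,-0.02,5.5],[0,0,0,0,0,0,5.5]]]'; python3 -c "
from h import *
st();print(robot.read_state()['wrist_torque'])"
```

```text
t: 45.88
tool_pos: [0.4655, 0.2909, 0.07]
orientation: [-0.551, 3.09, 0.001]
force: [2.1, 3.8, 5.7]
opening: 0.0641
t 45.88 tcp [0.4655 0.2909 0.07  ] yaxis deg 110.2 z [ 0.002  0.001 -1.   ] F [2.1 3.8 5.7] open 0.0641 q6 -1.46
t: 46.13
tool_pos: [0.4653, 0.2912, 0.0701]
orientation: [-0.765, 3.044, 0.002]
force: [2.8, 6.6, 2.7]
opening: 0.064
t 46.13 tcp [0.4653 0.2912 0.0701] yaxis deg 118.2 z [ 0.002  0.002 -1.   ] F [2.8 6.6 2.7] open 0.0640 q6 -1.60
t: 46.38
tool_pos: [0.4649, 0.2911, 0.0702]
orientation: [-0.976, 2.984, 0.002]
force: [1.8, 7.0, 1.6]
opening: 0.0641
t 46.38 tcp [0.4649 0.2911 0.0702] yaxis deg 126.2 z [ 0.001  0.002 -1.   ] F [1.8 7.  1.6] open 0.0641 q6 -1.74
[ 1.39513455 -0.50797652 -0.08157638]
```

```bash
python3 -m jog '[[[0,0,0,-0.03,0.05,0.1,5.5],[0,0,0,0,0,0.1,5.5],[0,0,0,0,0,0.1,5.5],[0,0,0,0,0,0,5.5]]]'; python3 -c "
from h import *
st()"; python3 -m jog '[[[0,0,0,0,0,0.1,5.5],[0,0,0,0,0,0.1,5.5],[0,0,0,0,0,0.1,5.5],[0,0,0,0,0,0,5.5]]]'; python3 -c "
from h import *
st();print(robot.read_state()['wrist_torque'])"
```

```text
t: 46.72
tool_pos: [0.4645, 0.2914, 0.0669]
orientation: [-0.97, 2.987, 0.001]
force: [2.6, 5.6, 2.3]
opening: 0.0638
t 46.72 tcp [0.4645 0.2914 0.0669] yaxis deg 126.0 z [ 0.001  0.001 -1.   ] F [2.6 5.6 2.3] open 0.0638 q6 -1.73
t: 47.05
tool_pos: [0.4646, 0.2915, 0.064]
orientation: [-0.97, 2.987, 0.001]
force: [1.8, 4.7, 1.5]
opening: 0.0636
t 47.05 tcp [0.4646 0.2915 0.064 ] yaxis deg 126.0 z [ 0.001  0.001 -1.   ] F [1.8 4.7 1.5] open 0.0636 q6 -1.73
[ 1.23612028 -0.51837044 -0.01611135]
```

```bash
python3 -m jog '[[[0,0,0,0,0,0.1,5.5],[0,0,0,0,0,0.1,5.5],[0,0,0,0,0,0,5.5]]]'; python3 -c "
from h import *
st()"; python3 -m jog '[[[0,0,5,0,0,0.033,5.5],[0,0,5,0,0,0.033,5.5],[0,0,5,0,0,0.033,5.5],[0,0,0,0,0,0,5.5]]]'; python3 -c "
from h import *
st();print(robot.read_state()['wrist_torque'])"
```

```text
t: 47.3
tool_pos: [0.4648, 0.2916, 0.0633]
orientation: [-0.97, 2.987, 0.001]
force: [-1.6, 4.4, 12.1]
opening: 0.0641
t 47.30 tcp [0.4648 0.2916 0.0633] yaxis deg 126.0 z [ 0.001  0.001 -1.   ] F [-1.6  4.4 12.1] open 0.0641 q6 -1.73
t: 47.63
tool_pos: [0.4649, 0.2917, 0.0623]
orientation: [-0.563, 3.089, 0.002]
force: [1.2, 3.6, 10.8]
opening: 0.0639
t 47.63 tcp [0.4649 0.2917 0.0623] yaxis deg 110.6 z [ 0.001  0.001 -1.   ] F [ 1.2  3.6 10.8] open 0.0639 q6 -1.46
[ 0.69220614  0.0874359  -0.23485744]
```

```bash
python3 -m jog '[[[0,0,5,0,0,0.033,5.5],[0,0,5,0,0,0.033,5.5],[0,0,5,0,0,0.033,5.5],[0,0,5,0,0,0.033,5.5],[0,0,0,0,0,0,5.5]]]' 45; python3 -c "
from h import *
st()"; python3 -m jog '[[[0,0,5,0,0,0.033,5.5],[0,0,5,0,0,0.033,5.5],[0,0,5,0,0,0.033,5.5],[0,0,5,0,0,0.033,5.5],[0,0,0,0,0,0,5.5]]]'; python3 -c "
from h import *
st();print(robot.read_state()['wrist_torque'])"; python3 -m jog '[[[0,0,5,0,0,0.033,5.5],[0,0,5,0,0,0.033,5.5],[0,0,5,0,0,0.033,5.5],[0,0,5,0,0,0.033,5.5],[0,0,0,0,0,0,5.5]]]'; python3 -c "
from h import *
st();print(robot.read_state()['wrist_torque'])"
```

```text
t: 48.05
tool_pos: [0.4651, 0.2914, 0.061]
orientation: [-0.018, 3.14, 0.002]
force: [-0.5, 2.2, 12.2]
opening: 0.0635
t 48.05 tcp [0.4651 0.2914 0.061 ] yaxis deg 90.6 z [ 0.002  0.001 -1.   ] F [-0.5  2.2 12.2] open 0.0635 q6 -1.12
t: 48.47
tool_pos: [0.465, 0.2912, 0.0597]
orientation: [0.528, 3.096, 0.001]
force: [-1.0, 1.7, 10.7]
opening: 0.0638
t 48.47 tcp [0.465  0.2912 0.0597] yaxis deg 70.6 z [ 0.001  0.001 -1.   ] F [-1.   1.7 10.7] open 0.0638 q6 -0.77
[ 0.30482736  0.11554404 -0.22137693]
t: 48.88
tool_pos: [0.465, 0.291, 0.0583]
orientation: [1.058, 2.957, 0.001]
force: [0.8, 1.9, 11.9]
opening: 0.0634
t 48.88 tcp [0.465  0.291  0.0583] yaxis deg 50.6 z [ 0.001  0.    -1.   ] F [ 0.8  1.9 11.9] open 0.0634 q6 -0.42
[ 0.19733707  0.11972534 -0.28416838]
```

```bash
python3 -m jog '[[[0,0,5,0,0,0.033,5.5],[0,0,5,0,0,0.033,5.5],[0,0,0,0,0,0,5.5]]]'; python3 -c "
from h import *
st();print(robot.read_state()['wrist_torque'])"; python3 -m jog '[[[0,0,5,0,0,0.033,5.5],[0,0,5,0,0,0.033,5.5],[0,0,0,0,0,0,5.5]]]'; python3 -c "
from h import *
st();print(robot.read_state()['wrist_torque'])"
```

```text
t: 49.13
tool_pos: [0.4649, 0.291, 0.0576]
orientation: [1.311, 2.854, 0.001]
force: [-1.0, 0.4, 11.9]
opening: 0.0635
t 49.13 tcp [0.4649 0.291  0.0576] yaxis deg 40.6 z [ 0.001  0.    -1.   ] F [-1.   0.4 11.9] open 0.0635 q6 -0.24
[ 0.17173532  0.29471082 -0.31500275]
t: 49.38
tool_pos: [0.4652, 0.2909, 0.0573]
orientation: [1.555, 2.728, 0.001]
force: [-0.5, -0.4, 13.8]
opening: 0.0638
t 49.38 tcp [0.4652 0.2909 0.0573] yaxis deg 30.6 z [ 0.002  0.    -1.   ] F [-0.5 -0.4 13.8] open 0.0638 q6 -0.07
[-0.03876186  0.32690401 -0.16478133]
```

```bash
python3 -m jog '[[[0,0,4,0,0,0.01,5.5],[0,0,4,0,0,0,5.5],[0,0,0,0,0,0,5.5]]]'; python3 -c "
from h import *
st();print(robot.read_state()['wrist_torque'])"; python3 -m jog '[[[0,0,4,0,0,0,5.5],[0,0,4,0,0,0,5.5],[0,0,0,0,0,0,5.5]]]'; python3 -c "
from h import *
st();print(robot.read_state()['wrist_torque'])
s=robot.read_camera('side')
cv2.imwrite('pics/c8.png',cv2.resize(s['img'][120:200,235:335],None,fx=6,fy=6,interpolation=cv2.INTER_CUBIC)[:,:,::-1])
for l in ('lid_lug','jar_lid_mid'): print(l,[(x['point'],x['confidence']) for x in best(s,l)])
for z in (.066,.073): print(pix(s,[.465,.291,z]))"
```

```text
t: 49.63
tool_pos: [0.4653, 0.2911, 0.0573]
orientation: [1.74, 2.614, 0.002]
force: [-1.7, 0.9, 13.7]
opening: 0.0637
t 49.63 tcp [0.4653 0.2911 0.0573] yaxis deg 22.7 z [ 0.002  0.    -1.   ] F [-1.7  0.9 13.7] open 0.0637 q6 0.07
[ 0.07468726  0.24801754 -0.18409225]
t: 49.88
tool_pos: [0.4653, 0.2911, 0.0573]
orientation: [1.918, 2.487, 0.002]
force: [-0.9, 0.4, 14.2]
opening: 0.0638
t 49.88 tcp [0.4653 0.2911 0.0573] yaxis deg 14.7 z [ 0.002  0.    -1.   ] F [-0.9  0.4 14.2] open 0.0638 q6 0.21
[ 0.01215652  0.29292955 -0.09421254]
lid_lug [([276.4, 161.6], 0.62)]
jar_lid_mid [([280.9, 156.1], 0.54)]
[279.81241763 157.01379335]
[279.68366136 155.27921505]
```

View pics/c8.png

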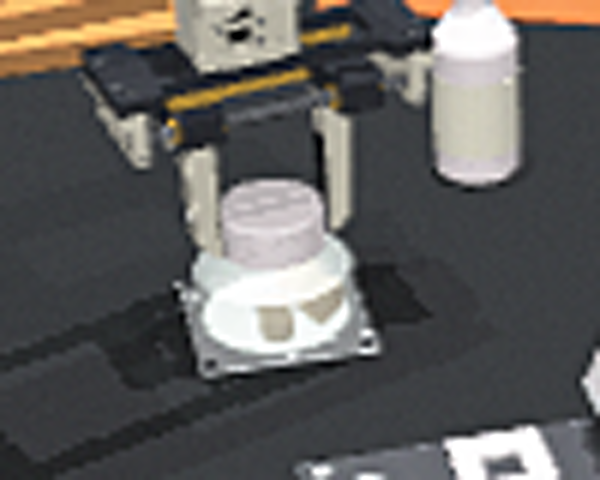

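```bash
python3 -m jog '[[[0,0,3,0,0,0,5.5],[0,0,3,0,0,0,5.5],[0,0,0,0,0,0,5.5]]]'; python3 -c "
from h import *
st();print(robot.read_state()['wrist_torque'])"; python3 -m jog '[[[0,0,3,0,0,0,5.5],[0,0,3,0,0,0,5.5],[0,0,0,0,0,0,5.5]]]'; python3 -c "
from h import *
st();print(robot.read_state()['wrist_torque'])"
```

```text
t: 50.28
tool_pos: [0.4652, 0.291, 0.0573]
orientation: [2.044, 2.384, 0.002]
force: [-0.7, -0.1, 14.7]
opening: 0.0638
t 50.28 tcp [0.4652 0.291  0.0573] yaxis deg 8.8 z [ 0.002  0.    -1.   ] F [-0.7 -0.1 14.7] open 0.0638 q6 0.31
[-0.01735784  0.45140759 -0.08220118]
t: 50.53
tool_pos: [0.4647, 0.2913, 0.0572]
orientation: [2.164, 2.276, 0.001]
force: [-3.4, 1.2, 16.1]
opening: 0.0638
t 50.53 tcp [0.4647 0.2913 0.0572] yaxis deg 2.9 z [ 0.001  0.    -1.   ] F [-3.4  1.2 16.1] open 0.0638 q6 0.42
[0.14597998 0.82909047 0.98465031]
```

```bash
python3 -m jog '[[[0,0,-1,0,0,-0.15,5.5],[0,0,0,0,0,0,5.5]]]'; python3 -c "
from h import *
st();print(robot.read_state()['wrist_torque'])"; python3 -m jog '[[[0,0,0,0,0,0,8.8],[0,0,0,0,0,0,8.8],[0,0,0,0,0,0,8.8],[0,0,0,0,0,0,8.8],[0,0,0,0,0,0,8.8]]]';python3 -m jog '[[[0,0,0,0,0,0,8.8],[0,0,0,0,0,-1,8.8],[0,0,0,0,0,-2,8.8],[0,0,0,0,0,-3,8.8],[0,0,0,0,0,-4,8.8]]]';python3 -m jog '[[[0,0,0,0,0,-4,8.8],[0,0,0,-4,0,0,8.8],[0,0,0,-4,0,0,8.8],[0,0,0,-4,0,0,8.8],[0,0,0,-4,0,0,8.8]]]';python3 -m jog '[[[0,0,0,-4,0,0,8.8],[0,0,0,-4,0,0,8.8],[0,0,0,-4,0,0,8.8],[0,0,0,0,0,0,8.8],[0,0,0,0,0,0,8.8]]]'
python3 - <<'E'
from h import *
t=robot.read_camera("top");s=robot.read_camera("side")
st()
for l in ("jar_lid_mid","lid_lug","jar_home0","foot0_mid"):
  a,b=best(t,l),best(s,l)
  print(l,[(np.round(x["point"],1).tolist(),round(x["confidence"],2)) for x in a],[(np.round(x["point"],1).tolist(),round(x["confidence"],2)) for x in b])
  for x in a[:2]:
    for y in b[:2]: print("   ",*tri(t,x["point"],s,y["point"]))
v=np.hstack([cv2.resize(t["img"][170:280,200:320],None,fx=3.3,fy=3.3,interpolation=cv2.INTER_CUBIC),cv2.resize(s["img"][120:230,245:365],None,fx=3.3,fy=3.3,interpolation=cv2.INTER_CUBIC)])
cv2.imwrite("pics/c9.png",v[:,:,::-1])
save(t,"tend")
E
```

```text
t: 50.7
tool_pos: [0.4646, 0.2912, 0.0573]
orientation: [2.142, 2.298, 0.002]
force: [2.5, 4.6, 3.6]
opening: 0.0633
t 50.70 tcp [0.4646 0.2912 0.0573] yaxis deg 4.0 z [ 0.001  0.001 -1.   ] F [2.5 4.6 3.6] open 0.0633 q6 0.40
[ 0.79950532 -0.29507897  0.09798406]
t: 51.12
tool_pos: [0.4638, 0.2904, 0.0564]
orientation: [-2.143, -2.297, 0.002]
force: [-0.0, -0.4, 0.3]
opening: 0.0875
t: 51.53
tool_pos: [0.4622, 0.2898, 0.1557]
orientation: [-2.142, -2.296, 0.008]
force: [0.2, 0.8, -0.1]
opening: 0.088
t: 51.95
tool_pos: [0.4754, 0.1299, 0.1983]
orientation: [2.141, 2.298, 0.002]
force: [-0.2, -0.2, 0.3]
opening: 0.0882
t: 52.37
tool_pos: [0.4839, 0.0095, 0.1978]
orientation: [2.148, 2.292, 0.001]
force: [-0.4, 0.5, -0.1]
opening: 0.0877
t 52.47 tcp [0.4837 0.012  0.1975] yaxis deg 3.9 z [ 0.     0.001 -1.   ] F [ 0.4  0.2 -0.6] open 0.0878 q6 -0.15
jar_lid_mid [([231.8, 248.6], 0.65)] [([279.4, 155.0], 0.52)]
    [0.46314437 0.29365289 0.07261685] 0.002197747172301117
lid_lug [([232.4, 247.1], 0.66), ([236.7, 255.5], 0.6), ([231.0, 245.5], 0.31)] [([314.5, 148.5], 0.74), ([272.8, 159
[... 196 characters left out ...]
4423552893922242
    [0.44076374 0.28027989 0.06362875] 0.002663653484906226
jar_home0 [([239.1, 238.3], 0.88), ([236.4, 255.4], 0.8), ([222.8, 248.4], 0.58)] [([285.3, 160.7], 0.69), ([275.0, 164.3], 0.64), ([281.8, 155.5], 0.63), ([285.1, 152.1], 0.55)]
    [0.48789339 0.27499742 0.05896025] 0.011605681042032816
    [0.46994767 0.27590894 0.04994684] 0.04894979842508627
    [0.46278131 0.2822649  0.05367788] 0.03962868462151481
    [0.44479823 0.28489207 0.04210696] 0.0023976067922451315
foot0_mid [([223.8, 245.3], 0.34), ([238.2, 256.3], 0.18)] [([364.2, 284.4], 0.39)]
    [ 0.67487662  0.4441618  -0.73154943] 0.2919030142315715
    [ 0.6344516   0.35419758 -0.63097744] 0.3241130547477118
```

View pics/c9.png

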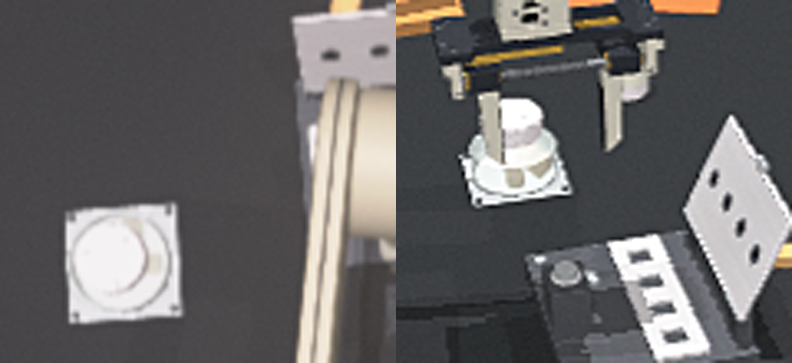

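```bash
python3 -c "
from h import *
st();print(robot.close_job())"
```

```text
t 52.87 tcp [0.4836 0.0123 0.1969] yaxis deg 4.1 z [-0.  0. -1.] F [ 0.4 -0.3 -0.4] open 0.0878 q6 -0.15
the job is handed in; nothing more can be done
None
```

The job is done and handed in at about 53 s of robot time.

**What I did**
- I put the offcut from the jig in the tray.
- I pressed the release button by 6 mm, at about 5.7 N, and the leaf sprang fully open.
- I put the three feet that were present (the fourth nest was empty) into the jar.
- I set the lid on level and turned it back about 52° until it dropped into the catch pockets.
- I then screwed it clockwise about 123° until the wrist torque jumped at the firm stop.

**Last checks**
- **Lid height:** the finger height puts the lid's centre about 66 mm up, which is home.
- **Lid angle:** a lug showed at about 85° (modulo 120°), between the home angle of 88° and the stop at 79°. It lies within a pixel of the home point found in the top picture.
- **Jig and nests:** the nests are empty and the leaf stands open.
- **Offcut:** it lay in the tray when I last looked, before the button was pressed.
- **Robot:** it is clear of everything, with no force on it.

**What disagreed or was not checked**
- Triangulating the lid's centre from the two cameras gave 73 mm rather than 66 mm. I judged this to be pixel noise, since the finger height, lug angle and stop torque all agree.
- The side view shows only two of the three feet in the jar. The third I count from the top view, taken before the lid went on.
- I did not make a separate final check of the tape, glue bottle and screwdriver. No move went near them.

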